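Tip the coir bars into the soaking tub

ROBOT

A 6-joint arm with a two-finger parallel gripper is mounted at the origin on the work surface. World frame = base frame: x ahead of the robot, y to its left, z up, the work surface at z = 0. Lengths are in m, angles in degrees, forces in N, time in s.
With the tool pointing down it reaches from about 0.35 to 0.85 m from the base axis. Payload 8.1 kg.
Tool frame: the origin (TCP) lies at the very end of the fingers, on their centre line; the grasp point (between the pads) lies 19 mm behind it (hold_point_z is the distance from the TCP to the grasp point, in m); z points along the fingers, y is the line along which they close (so a half turn about z gives the same grasp; the last joint's range is limited). The gripper opens to 93 mm and grips with 3 to 60 N. Pads are 15 mm wide; open, the fingers measure 128 mm over their backs; the gripper's body (75 mm by 188 mm) begins 65 mm behind the grasp point.
Start: joints at [-70.841, 7.471, 85.268, -0, 87.261, -4.893], TCP at [0.245, -0.548, 0.219] pointing down, gripper open.
Joint ranges: [-169.43, 169.43], [-51.17, 129.36], [1.28, 143.12], [-76.62, 256.62], [0, 156.53], [-152.29, 152.29]. Speed limits (degrees/s): [136.94, 136.94, 159.86, 180, 180, 180].

INTERFACE

Orientations are given as [roll, pitch, yaw] about the fixed x, y, z axes, in that order (R = Rz(yaw) Ry(pitch) Rx(roll)).
In Python, from cell import read_state, read_camera, get_calibration, finish_job, hold_point_z gives the robot as it stands.
- The arm moves only by the tool play_rows, never from a script. Its argument "series" is a list of rows, each an object with "translation": the shift along the tool's x, y, z in cm, a list of three; "turn": the turn, a rotation vector about the tool's x, y, z in degrees, a list of three; "gripper": the closure, from 0 (fully open) to 1 (shut). A call has 1 to 12 rows; each row is the pose to reach, as a shift and turn from the pose commanded when the call began, along the tool's axes at that moment; what a row does not reach only later rows make up. A row lasts 1/10 s, in which the tool goes at most 50 mm and 8.59 degrees, less where a joint would pass 70% of its speed; a pose out of reach is approached as far as the arm can. A call with a gripper value outside its range is refused whole. The fingers move at their own pace and stop on an object; the grip force is fixed at half the most. Time passes only in rows, so rows that repeat a pose let the fingers close. It gives the time, the measured TCP pose, the force, the opening and the grip force at its end, in the units of the state.
- read_state(): the state, without advancing time (a new reading comes with each control period).
- read_camera(name): name is "side" or "top" or "wrist"; returns the picture (384x512x3 uint8, red, green, blue); there is no depth.
- get_calibration(name): a dict with "fov_y" (degrees; the focal length in pixels is half the picture's height over the tangent of half this angle, whatever the lens; pixels are square), "cx", "cy" (the principal point, pixels), "R" (3x3) and "t" (3): a world point X has camera coordinates R X + t; the wrist camera has in their place "hand_eye" (4x4, takes a point from camera to tool coordinates, whose origin is the TCP and whose axes are the flange's). Camera axes: x right, y down, z forward; pixel columns grow to the right and rows downward; lengths in m; the calibration is good to about 2 mm. A picture is of the moment at which its call begins: read the wrist's pose just before it. get_calibration takes no time and is no camera call.
- finish_job(): hands the job in; it is judged then, once.
The state is a dict: "clock": time; "q": joint angles; "joint_vel": joint speeds; "tau": joint torques, N m; "tcp_pos": TCP position; "ee_rot": TCP orientation; "force": force on the tool from outside, world axes, zero at the start; "moment": the same for the moment, N m; "grip_width": finger opening in m; "gripper_force": force on a finger pad.
Only numpy, scipy, OpenCV 4.12 (cv2) and the standard library are available. Lean on these libraries where they do the work, as an engineer would, in place of code of your own. Each camera call takes 0.05 s, during which the arm holds its last target. There are 200 camera calls.

TASK

Put all the coir bars lying on the table into the tip tray while its spring gate is shut. Then swing the gate's lever down against its spring, hook it under the catch so that the gate stays down, and tip the tray by its grip so that the bars slide out over the gate into the grey tub. Set the tray back level, check that every bar lies in the tub, and only then unhook the lever so that the gate is sprung fully shut again; do not knock over the two loose seedlings.

Things in the scene. Friction and masses are not known exactly. Their poses are not given: they have to be found in the camera images.
- bar1_center (a point): centre of a dark brown compressed-coir bar, a block 90 x 34 x 34 mm (its own x axis is the long one), about 90 g, lying on the table at first; two to four of the four bars are there, the others are absent (None)
- bar2_center (a point): centre of a dark brown compressed-coir bar, a block 90 x 34 x 34 mm (its own x axis is the long one), about 90 g, lying on the table at first; two to four of the four bars are there, the others are absent (None)
- bar3_center (a point): centre of a dark brown compressed-coir bar, a block 90 x 34 x 34 mm (its own x axis is the long one), about 90 g, lying on the table at first; two to four of the four bars are there, the others are absent (None)
- bar4_center (a point): centre of a dark brown compressed-coir bar, a block 90 x 34 x 34 mm (its own x axis is the long one), about 90 g, lying on the table at first; two to four of the four bars are there, the others are absent (None)
- seedling1_center (a point): centre of a loose upright cardboard tube, 44 mm across and 90 mm tall, full of soil with a green sprout that rises 60 mm above it (z axis up): stands among the bars, must not be knocked over
- seedling2_center (a point): centre of a loose upright cardboard tube, 44 mm across and 90 mm tall, full of soil with a green sprout that rises 60 mm above it (z axis up): stands among the bars, must not be knocked over
- stand: fixed wooden stand with the grey tub and the aluminium tip tray. Origin on the table below the tip axis; x points away from the robot's side, y from the tub (negative) to the tray (positive). Offsets named in the other entries are in this frame with the tray level, in mm. The tip axis runs along x at y 0, z 130. Yaw -0.05 to 0.15 rad
- tub_floor (a point): centre of the inner floor of the grey open tub (x 0, y -125, z 5 in the stand's frame; same axes): inside 226 (x) by 210 (y) mm, rim 70 mm above the table, walls 5 mm
- tray_floor (a point): centre of the tray's inner floor (x 0, y 120, z 135 with the tray level; turns with it): smooth sheet, bars slide at about 20 degrees; inside 130 (x) by 240 (y) mm, walls 45 high, 5 thick on three sides; the gate closes the side towards the tub (y -120 from here). Takes four bars lying across it (along x) at a pitch of 53 mm
- tray_grip (a point): centre of the tray's lifting grip, a black round bar 18 mm across, 36 mm long (along x) on a flat stem behind the rear wall (x 0, y 285, z 170 with the tray level); can be pinched by its two flat ends. Lifting it in an arc about the tip axis tips the tray towards the tub; let go, the tray falls back level (about 4 N at the grip)
- tray (a joint): tip angle of the tray in rad: 0 level (rests on the stand), grows as the grip is raised, stop at 0.75; the gate, its lever and the catch are carried along. About 0.6 empties it when the gate is latched down
- gate (a joint): angle of the end gate with its lever in rad: 0 shut (panel and lever upright), 1.57 flat, pointing to the tub (the 138 mm wide, 50 mm high panel is then a chute), stop at 1.85. A torsion spring shuts it, 0.35 N m per rad, wound 0.5 rad when shut: 6.6 N at the knob when flat. Hinge along x at y -4, z 130 (tray level)
- shift (a joint): sideways slide of gate and lever along the hinge, m: 0 clear of the catch, 0.016 fully +x (from the robot's side towards the tray); 1.5 N friction, stays put. To latch: at shift 0 swing the lever past flat (gate 1.70), push it fully +x under the catch, let it up: held at about 1.57. Unlatch in reverse. Pushed +x too early it lands on the catch
- gate_knob (a point): centre of the black round knob, 18 mm across, 30 mm long (along x), on the end of the gate's steel lever (bar 10 mm wide, 8 thick), 110 mm from the hinge; at x -112, y -4, z 240 with gate shut, shift 0, tray level. The lever is outside the tray, on the robot's side. Knob can be pinched by its flat ends
- catch (a point): middle of the underside of the catch, a steel lug 19 (x) by 18 (y) by 8 (z) mm sticking out towards the robot from a strip on the tray's side; at x -92.5, y -45, z 134.5 with the tray level. The lever passes clear of it at shift 0 and lies 10 mm under it at shift 0.016
Mind the look-alikes: they are no part of the job. What is shaped like the part that bears bar3_center but purple is not meant. What is shaped like the part that bears bar1_center but red is not meant.

How it is judged (in metres and radians):
On the way, in this order (a step that is already met when the one before it is completed fails the run):
1. all the bars lie in the level tray with the gate shut (x of bar1_center in the frame of tray_floor between -0.066 and 0.066 m and y of bar1_center in the frame of tray_floor between -0.122 and 0.122 m and z of bar1_center in the frame of tray_floor between 0.005 and 0.07 m and x of bar2_center in the frame of tray_floor between -0.066 and 0.066 m and y of bar2_center in the frame of tray_floor between -0.122 and 0.122 m and z of bar2_center in the frame of tray_floor between 0.005 and 0.07 m and x of bar3_center in the frame of tray_floor between -0.066 and 0.066 m and y of bar3_center in the frame of tray_floor between -0.122 and 0.122 m and z of bar3_center in the frame of tray_floor between 0.005 and 0.07 m and x of bar4_center in the frame of tray_floor between -0.066 and 0.066 m and y of bar4_center in the frame of tray_floor between -0.122 and 0.122 m and z of bar4_center in the frame of tray_floor between 0.005 and 0.07 m and value of joint tray below 0.05 rad and value of joint gate below 0.12 rad), for 0.3 s.
2. the gate is swung down and its lever is under the catch, the tray still level (value of joint gate above 1.4 rad and value of joint shift above 0.008 m and value of joint tray below 0.05 rad), for 0.3 s.
3. the tray is tipped towards the tub with the gate latched down (value of joint gate above 1.4 rad and value of joint shift above 0.008 m and value of joint tray above 0.4 rad), for 0.2 s.
4. all the bars are in the tub and the tray is level again, the gate still latched down (all of step 2 and x of bar1_center in the frame of tub_floor between -0.114 and 0.114 m and y of bar1_center in the frame of tub_floor between -0.106 and 0.106 m and z of bar1_center in the frame of tub_floor between 0.005 and 0.07 m and x of bar2_center in the frame of tub_floor between -0.114 and 0.114 m and y of bar2_center in the frame of tub_floor between -0.106 and 0.106 m and z of bar2_center in the frame of tub_floor between 0.005 and 0.07 m and x of bar3_center in the frame of tub_floor between -0.114 and 0.114 m and y of bar3_center in the frame of tub_floor between -0.106 and 0.106 m and z of bar3_center in the frame of tub_floor between 0.005 and 0.07 m and x of bar4_center in the frame of tub_floor between -0.114 and 0.114 m and y of bar4_center in the frame of tub_floor between -0.106 and 0.106 m and z of bar4_center in the frame of tub_floor between 0.005 and 0.07 m), for 0.3 s.
At the end, for the whole second after the job is handed in: every bar's centre is inside the tub and below its rim, the tray is level (within 0.05 rad) and the gate is shut (within 0.12 rad) (x of bar1_center in the frame of tub_floor between -0.114 and 0.114 m and y of bar1_center in the frame of tub_floor between -0.106 and 0.106 m and z of bar1_center in the frame of tub_floor between 0.005 and 0.07 m and x of bar2_center in the frame of tub_floor between -0.114 and 0.114 m and y of bar2_center in the frame of tub_floor between -0.106 and 0.106 m and z of bar2_center in the frame of tub_floor between 0.005 and 0.07 m and x of bar3_center in the frame of tub_floor between -0.114 and 0.114 m and y of bar3_center in the frame of tub_floor between -0.106 and 0.106 m and z of bar3_center in the frame of tub_floor between 0.005 and 0.07 m and x of bar4_center in the frame of tub_floor between -0.114 and 0.114 m and y of bar4_center in the frame of tub_floor between -0.106 and 0.106 m and z of bar4_center in the frame of tub_floor between 0.005 and 0.07 m and value of joint tray below 0.05 rad and value of joint gate below 0.12 rad); the robot touches nothing.
It fails at once if a seedling is knocked over (leans more than 0.6 rad) (angle between any of seedling1_center, seedling2_center's own z axis and vertical above 0.6 rad).
Of bar1, bar2, bar3, bar4 only 2 to 4 are there at a start; the rules pass over those that are not, and their reading is None.
At some moment in a run one of bar1, bar2, bar3, bar4 may be knocked a few centimetres aside while the robot is not near it.
Once in a run the grip may slacken for a moment while it holds something.
It also fails if it takes over 210 s, if anything falls off the work surface, if the arm or the gripper's body presses on something with over 40 N, if the wrist force passes 120 N, or if a joint passes its speed limit or range.

## Working session

There is one attempt and no reset: what is moved stays moved. The work goes in short steps, Python scripts to look and compute and a tool call to move; the robot and the scene stay as the last step left them, time stands still between calls to the robot, and variables do not carry over. Pictures are saved under pics/ and viewed, at most 14 in all, crops included, and the job is handed in when it is done.

Besides the shell and the picture viewer there is one more tool, called after "Request:" as name(argument=value, ...), one argument or row to a line, values as JSON. play_rows: Moves the arm, as the interface text tells. Its arguments: {"type":"object","properties":{"series":{"type":"array"}},"required":["series"]}

```bash
mkdir -p pics; ls; cat > h.py <<'E'
import numpy as np, cv2
from cell import *
def snap(n,f):
    im=read_camera(n); cv2.imwrite('pics/'+f+'.png',im[:,:,::-1]); return im
def K(c):
    f=192/np.tan(np.radians(c['fov_y'])/2); return f,c['cx'],c['cy']
def ray(n,u,v,st=None):
    c=get_calibration(n); f,cx,cy=K(c)
    d=np.array([(u-cx)/f,(v-cy)/f,1.])
    if n=='wrist':
        from scipy.spatial.transform import Rotation as Ro
        st=st or read_state(); H=np.array(c['hand_eye']); Rt=Ro.from_euler('xyz',st['ee_rot'],degrees=True).as_matrix()
        return Rt@H[:3,3]+np.array(st['tcp_pos']), Rt@H[:3,:3]@d
    R=np.array(c['R']); t=np.array(c['t']); return -R.T@t, R.T@d
def onz(n,u,v,z,st=None):
    o,d=ray(n,u,v,st); return o+d*(z-o[2])/d[2]
def proj(n,X):
    c=get_calibration(n); f,cx,cy=K(c); p=np.array(c['R'])@np.array(X)+np.array(c['t']); return cx+f*p[0]/p[2], cy+f*p[1]/p[2]
E
python3 - <<'E'
from h import *
s=snap('side','s0');t=snap('top','t0')
print(read_state()); print(hold_point_z)
for n in('side','top','wrist'):print(get_calibration(n))
E
```

```text
pics
{'clock': 0.1, 'q': array([-7.08415622e+01,  7.50959946e+00,  8.53225019e+01,  2.55688140e-04,
        8.72600912e+01, -4.89299921e+00]), 'joint_vel': array([-0.05915897, -0.07067062, -0.12391623,  0.01123617, -0.09661796,
       -0.10435772]), 'tau': array([ 1.15934556e-03, -5.61339068e+01, -4.93095660e+01,  7.69975735e-02,
        2.90798326e-02, -7.21316246e-05]), 'tcp_pos': array([ 0.2443925, -0.5474259,  0.2177098]), 'ee_rot': array([-1.79908165e+02, -8.11802643e-03,  2.40514181e+01]), 'force': array([-0.47527368,  0.00151848,  0.10168514]), 'moment': array([ 0.01312446, -0.02236248, -0.03103647]), 'gripper_force': 0.0, 'grip_width': 0.09288961504992427}
0.0188
{'fov_y': 44.43040213973373, 'cx': 254.9709681610522, 'cy': 186.32261517183358, 'R': array([[-0.89410448, -0.44784823,  0.00302244],
       [-0.31633221,  0.62673388, -0.71213662],
       [ 0.31703486, -0.63768064, -0.7020344 ]]), 't': array([0.39865238, 0.3124078 , 1.25775164])}
{'fov_y': 45.4254037653245, 'cx': 251.85144061106666, 'cy': 193.57971617932898, 'R': array([[ 0.02958996, -0.99954644, -0.00559936],
       [-0.9853916 , -0.0282301 , -0.16794777],
       [ 0.16771352,  0.01048713, -0.98577999]]), 't': array([-0.06712626,  0.47980554,  1.5831649 ])}
{'fov_y': 63.18604705607837, 'cx': 253.9698050534206, 'cy': 195.37334114400863, 'hand_eye': array([[ 8.08058131e-04, -9.70394658e-01, -2.41523406e-01,
         6.60083518e-02],
       [ 9.99999263e-01,  1.00298844e-03, -6.84145257e-04,
         2.61017826e-04],
       [ 9.06136087e-04, -2.41522675e-01,  9.70394753e-01,
        -1.65311099e-01],
       [ 0.00000000e+00,  0.00000000e+00,  0.00000000e+00,
         1.00000000e+00]])}
```

View pics/t0.png

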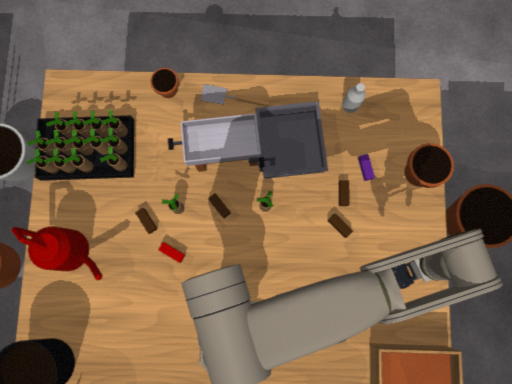

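View pics/s0.png

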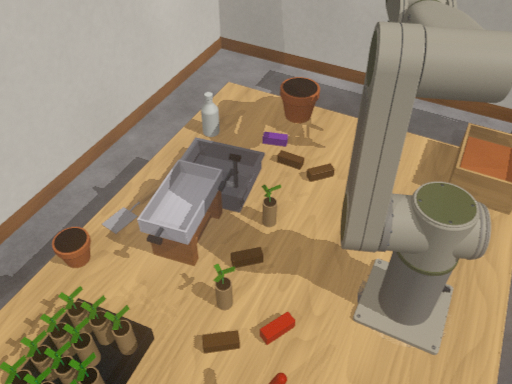

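The top view shows four bars at about (147,220), (219,205), (344,193) and (340,226). The seedlings are at (175,205) and (265,201), the tray at (220,140) with its grip at (172,143), the knob at (262,163), and the tub at (292,142). I'll measure these now.

```bash
cat >> h.py <<'E'
def bars(n='top',z=0.034,im=None,box=None,st=None,amin=60,amax=900):
    im=read_camera(n) if im is None else im
    hsv=cv2.cvtColor(im,cv2.COLOR_RGB2HSV)
    m=cv2.inRange(hsv,(5,70,20),(22,255,105))
    if box: k=np.zeros_like(m);k[box[1]:box[3],box[0]:box[2]]=255;m&=k
    m=cv2.morphologyEx(m,cv2.MORPH_OPEN,np.ones((3,3)))
    out=[]
    for c in cv2.findContours(m,cv2.RETR_EXTERNAL,cv2.CHAIN_APPROX_NONE)[0]:
        a=cv2.contourArea(c)
        if amin<a<amax:
            r=cv2.minAreaRect(c); b=cv2.boxPoints(r)
            w=np.array([onz(n,*p,z,st) for p in b])[:,:2]
            e=[w[1]-w[0],w[2]-w[1]]; L=max(e,key=np.linalg.norm); 
            out.append((np.round(r[0],1),a,np.round(w.mean(0),4),round(np.degrees(np.arctan2(L[1],L[0]))%180,1),np.round([np.linalg.norm(x) for x in e],3)))
    return out
E
python3 - <<'E'
from h import *
im=cv2.imread('pics/t0.png')[:,:,::-1].copy()
for b in bars(im=im,box=(130,150,400,260)): print(*b)
print('tub corners/tray corners')
c=im[60:260,130:400]; cv2.imwrite('pics/c0.png',cv2.resize(im[80:220,130:350],None,fx=3.6,fy=3.6,interpolation=cv2.INTER_CUBIC)[:,:,::-1])
s=cv2.imread('pics/s0.png'); cv2.imwrite('pics/c1.png',cv2.resize(s[120:310,120:310],None,fx=3.15,fy=3.15,interpolation=cv2.INTER_CUBIC))
E
```

```text
[339.5 225. ] 251.5 [ 0.3798 -0.3637] 45.6 [0.038 0.091]
[146.1 219.9] 251.0 [0.3781 0.3167] 35.8 [0.039 0.096]
[219.2 205.3] 254.5 [0.4373 0.0612] 41.0 [0.039 0.097]
[343.5 192.5] 224.5 [ 0.4961 -0.3783] 179.7 [0.032 0.09 ]
tub corners/tray corners
```

View pics/c0.png

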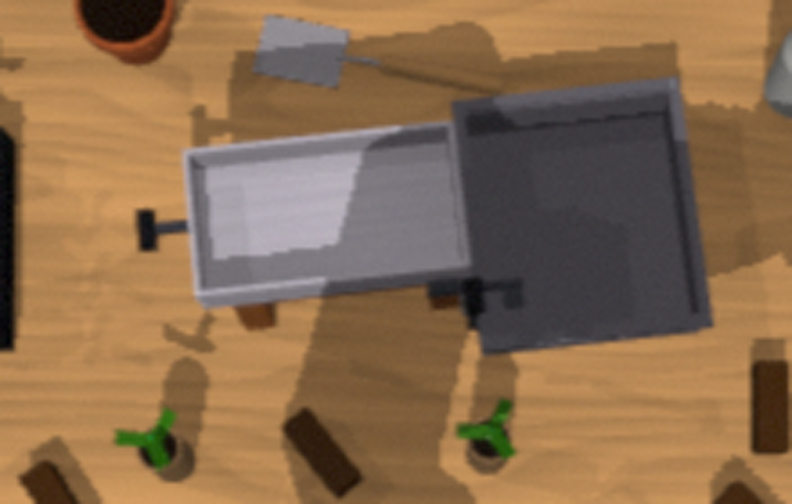

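View pics/c1.png

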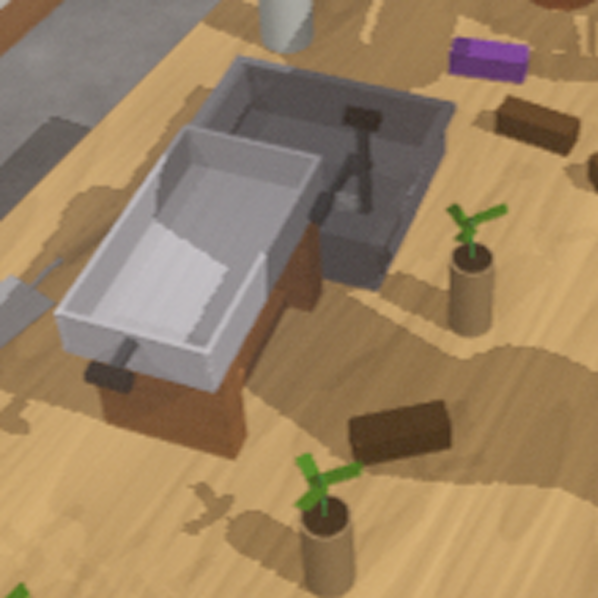

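```bash
cat > fit.py <<'E'
from h import *
from scipy.optimize import least_squares
P=[((185,151),(70,245,180)),((200,305),(-70,245,180)),((680,78),(118,-235,70)),((712,326),(-118,-235,70)),((487,352),(-118,-15,70)),((148,230),(0,285,177)),((475,303),(-112,-4,247)),((450,123),(70,2,180)),]
def sp(X,p):
    c,s=np.cos(p[2]),np.sin(p[2]); X=np.asarray(X)/1000; return np.array([p[0]+c*X[0]-s*X[1],p[1]+s*X[0]+c*X[1],X[2]])
if __name__=='__main__':
    def r(p): return np.concatenate([np.array(proj('top',sp(X,p)))-(np.array(u)/3.6+[130,80]-.36) for u,X in P])
    s=least_squares(r,[.6,0,.05],loss='soft_l1'); print(s.x, np.round(s.fun.reshape(-1,2),1))
    p=s.x
    # side check
    for n,X,u in(('grip',(0,285,172),(110,376)),('knob',(-112,-4,240),(362,118)),('tubcorner',(-118,-235,70),(453,103)),('rear-corner',(-70,245,180),(216,388)),('rear+x',(70,245,180),(60,312)),('front+x',(-70,-2,180),(320,157))):
        print(n,np.round(proj('side',sp(X,p)),1),np.round(np.array(u)/3.15+120,1))
    np.save('p.npy',p)
    for n,X in(('grip',(0,285,170)),('knob',(-112,-4,240)),('catch',(-92.5,-45,134.5)),('trayfloor',(0,120,135)),('tub',(0,-125,5))): print(n,sp(X,p))
    for u in((150/1,0),): pass
    print('seed',[onz('top',130+a/3.6,80+b/3.6,.09) for a,b in((163,450),(490,445))])
    for a,b in((328,575),(472,318)): print(onz('side',120+a/3.15,120+b/3.15,0.01))
E
python3 fit.py
```

```text
[ 0.65442256 -0.06584968  0.13304382] [[ 0.4  0.7]
 [-0.4 -1.2]
 [-0.   4.5]
 [-0.3 -0.4]
 [-0.3 -1.2]
 [ 0.4  0.5]
 [ 0.6 -0.8]
 [-0.4  1.1]]
grip [156.9 237.7] [154.9 239.4]
knob [237.4 156.4] [234.9 157.5]
tubcorner [264.2 152.5] [263.8 152.7]
rear-corner [188.4 231.2] [188.6 243.2]
rear+x [139.6 217.7] [139. 219.]
front+x [224.1 169.4] [221.6 169.8]
grip [0.61661683 0.2166317  0.17      ]
knob [ 0.54394294 -0.08467132  0.24      ]
catch [ 0.56870934 -0.12272228  0.1345    ]
trayfloor [0.63850436 0.05308985 0.135     ]
tub [ 0.67100402 -0.18974502  0.005     ]
seed [array([0.42603519, 0.20683407, 0.09      ]), array([ 0.43976178, -0.10338112,  0.09      ])]
[0.42716569 0.21992688 0.01      ]
[ 0.44155175 -0.093762    0.01      ]
```

```bash
cat > plan.py <<'E'
from h import *
from fit import sp
from scipy.spatial.transform import Rotation as Ro
try: P=np.load('p.npy')
except Exception: P=None
YAW=np.degrees(P[2])
def Rt(yaw,tilt=0): return Ro.from_euler('xyz',[180,0,yaw],degrees=True)*Ro.from_rotvec([0,tilt,0],degrees=True)
def plan(w,st=None):
    """w: (xyz, yaw or Rotation, grip) -> tool-frame rows"""
    st=st or read_state(); p0=np.array(st['tcp_pos']); R0=Ro.from_euler('xyz',st['ee_rot'],degrees=True)
    pp,pr=p0,R0
    for x,r,g in w:
        R=r if isinstance(r,Ro) else Rt(r)
        n=max(np.linalg.norm(x-pp)/.05,np.degrees((pr.inv()*R).magnitude())/8.59)
        print('T',np.round(R0.inv().apply(np.array(x)-p0)*100,1).tolist(),'R',np.round((R0.inv()*R).as_rotvec(degrees=True),1).tolist(),'g',g,'n',round(n,1)); pp,pr=np.array(x),R
def chk():
    s=read_state(); print('t%.1f'%s['clock'],np.round(s['tcp_pos'],3),np.round(s['ee_rot'],1),'w%.3f'%s['grip_width'],'gf%.1f'%s['gripper_force'],'F',np.round(s['force'],1)); return s
E
python3 - <<'E'
from plan import *
b=(.380,-.364);plan([((*b,.15),45.6,0),((*b,.012),45.6,0),((*b,.012),45.6,1)])
E
```

```text
T [19.9, -11.2, 6.8] R [-0.1, -0.0, -21.5] g 0 n 4.8
T [19.9, -11.2, 20.6] R [-0.1, -0.0, -21.5] g 0 n 2.8
T [19.9, -11.2, 20.6] R [-0.1, -0.0, -21.5] g 1 n 0.0
```

Request:
play_rows(
  series=[
    {"translation": [19.9,-11.2,6.8],"turn": [0,0,-21.5],"gripper": 0},
    {"translation": [19.9,-11.2,6.8],"turn": [0,0,-21.5],"gripper": 0},
    {"translation": [19.9,-11.2,6.8],"turn": [0,0,-21.5],"gripper": 0},
    {"translation": [19.9,-11.2,6.8],"turn": [0,0,-21.5],"gripper": 0},
    {"translation": [19.9,-11.2,6.8],"turn": [0,0,-21.5],"gripper": 0},
    {"translation": [19.9,-11.2,6.8],"turn": [0,0,-21.5],"gripper": 0},
    {"translation": [19.9,-11.2,6.8],"turn": [0,0,-21.5],"gripper": 0},
  ],
)

```text
clock: 0.8
tcp_pos: [0.3807, -0.3637, 0.1502]
ee_rot: [-179.9, 0.0, 45.7]
force: [0.3, 0.3, 0.3]
grip_width: 0.0928
gripper_force: 0.0
```

```bash
python3 - <<'E'
from plan import *
s=chk(); im=snap('wrist','w1')
for b in bars('wrist',.034,im,amin=1500,amax=60000,st=s): print(*b)
b=(.380,-.364);plan([((*b,.012),45.6,0),((*b,.26),45.6,1)],s)
E
```

```text
t0.8 [ 0.381 -0.364  0.15 ] [-179.9    0.    45.7] w0.093 gf0.0 F [0.3 0.3 0.3]
[367.  346.1] 6024.0 [ 0.3484 -0.5671] 136.1 [0.3   0.037]
[257.  190.5] 3179.0 [ 0.3818 -0.3663] 46.7 [0.032 0.088]
[360.8 111.5] 4359.0 [ 0.4955 -0.3777] 179.0 [0.09  0.037]
T [-0.1, -0.0, 13.8] R [-0.1, 0.0, 0.1] g 0 n 2.8
T [-0.1, -0.0, -11.0] R [-0.1, 0.0, 0.1] g 1 n 5.0
```

View pics/w1.png

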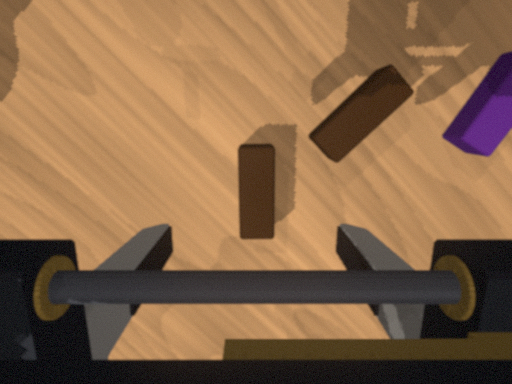

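The wrist view shows bar (257,190) centred between the fingers and matching the top-view estimate. I'm picking it up.

Request:
play_rows(
  series=[
    {"translation": [0,0,5],"turn": [0,0,0],"gripper": 0},
    {"translation": [0,0,10],"turn": [0,0,0],"gripper": 0},
    {"translation": [0,0,13.8],"turn": [0,0,0],"gripper": 0},
    {"translation": [0,0,13.8],"turn": [0,0,0],"gripper": 0},
    {"translation": [0,0,13.8],"turn": [0,0,0],"gripper": 1},
    {"translation": [0,0,13.8],"turn": [0,0,0],"gripper": 1},
    {"translation": [0,0,13.8],"turn": [0,0,0],"gripper": 1},
    {"translation": [0,0,13.8],"turn": [0,0,0],"gripper": 1},
    {"translation": [0,0,9],"turn": [0,0,0],"gripper": 1},
    {"translation": [0,0,4],"turn": [0,0,0],"gripper": 1},
    {"translation": [0,0,-1],"turn": [0,0,0],"gripper": 1},
    {"translation": [0,0,-11],"turn": [0,0,0],"gripper": 1},
  ],
)

```text
clock: 2.05
tcp_pos: [0.3806, -0.3644, 0.2138]
ee_rot: [179.9, 0.0, 45.6]
force: [0.7, -0.6, 0.8]
grip_width: 0.0336
gripper_force: 0.0
```

```bash
cat >> plan.py <<'E'
def slot(y,off=0,flip=0): # tcp point above slot; off= grasp offset along bar from its centre (tool x)
    X=sp((off*1000*(-1 if flip else 1),120+y,0),P); return X[:2]
E
python3 - <<'E'
from plan import *
s=chk(); b=slot(-82)
plan([((*b,.28),YAW,1),((*b,.150),YAW,1),((*b,.28),YAW,.5)],s)
E
```

```text
t2.0 [ 0.381 -0.364  0.214] [179.9   0.   45.6] w0.034 gf0.0 F [ 0.7 -0.6  0.8]
T [42.8, -4.3, -6.6] R [0.1, -0.0, 37.9] g 1 n 8.7
T [42.8, -4.4, 6.4] R [0.1, -0.0, 37.9] g 1 n 2.6
T [42.8, -4.3, -6.6] R [0.1, -0.0, 37.9] g 0.5 n 2.6
```

Request:
play_rows(
  series=[
    {"translation": [0,0,-6.6],"turn": [0,0,0],"gripper": 1},
    {"translation": [0,0,-6.6],"turn": [0,0,0],"gripper": 1},
    {"translation": [0,0,-6.6],"turn": [0,0,0],"gripper": 1},
  ],
)

```text
clock: 2.35
tcp_pos: [0.382, -0.3659, 0.2814]
ee_rot: [179.5, 0.0, 45.6]
force: [0.9, 0.2, -0.8]
grip_width: 0.0093
gripper_force: 0.0
```

```bash
python3 - <<'E'
from plan import *
s=chk(); im=snap('wrist','w2'); cv2.imwrite('pics/w2.png',cv2.resize(im,(320,240))[:,:,::-1])
for b in bars('wrist',.034,im,amin=1000,amax=60000,st=s): print(*b)
for b in bars(box=(130,150,400,260)): print(*b)
b=slot(-82)
plan([((*b,.28),YAW,1),((*b,.150),YAW,1),((*b,.28),YAW,.5)],s)
E
```

```text
t2.4 [ 0.382 -0.366  0.281] [179.5   0.   45.6] w0.009 gf0.0 F [ 0.9  0.2 -0.8]
[219.  345.5] 9333.0 [ 0.1527 -0.5282] 135.3 [0.641 0.053]
[489.  194.8] 1576.5 [ 0.5872 -0.6191] 172.9 [0.073 0.068]
[252. 168.] 1389.0 [ 0.3812 -0.3656] 46.0 [0.029 0.086]
[323.2 113.3] 1782.0 [ 0.4958 -0.3784] 0.7 [0.088 0.033]
[146.2 220. ] 248.5 [0.3777 0.3164] 35.8 [0.039 0.093]
[219.2 205.3] 256.0 [0.4375 0.0614] 41.0 [0.039 0.098]
[343.5 189.5] 150.5 [ 0.5068 -0.3783] 179.7 [0.032 0.069]
T [42.8, -4.6, 0.1] R [0.5, -0.1, 37.9] g 1 n 8.6
T [42.8, -4.7, 13.1] R [0.5, -0.1, 37.9] g 1 n 2.6
T [42.8, -4.6, 0.1] R [0.5, -0.1, 37.9] g 0.5 n 2.6
```

View pics/w2.png

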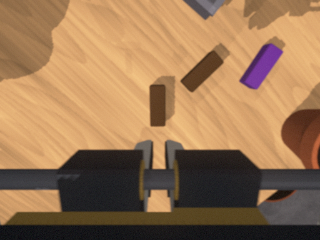

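The fingers are slow (about 85 mm/s), so they hadn't closed before the lift. The bar hasn't moved. I'll pre-open to about 56 mm and allow more time to close.

Request:
play_rows(
  series=[
    {"translation": [0,0,5],"turn": [-0.5,0,0],"gripper": 0.35},
    {"translation": [0,0,10],"turn": [-0.5,0,0],"gripper": 0.35},
    {"translation": [0,0,13],"turn": [-0.5,0,0],"gripper": 0.35},
    {"translation": [0,0,15],"turn": [-0.5,0,0],"gripper": 0.35},
    {"translation": [0,0,17],"turn": [-0.5,0,0],"gripper": 0.35},
    {"translation": [0,0,20],"turn": [-0.5,0,0],"gripper": 0.35},
    {"translation": [0,0,20],"turn": [-0.5,0,0],"gripper": 0.35},
    {"translation": [0,0,25],"turn": [-0.5,0,0],"gripper": 0.35},
    {"translation": [0,0,26.9],"turn": [-0.5,0,0],"gripper": 0.35},
    {"translation": [0,0,26.9],"turn": [-0.5,0,0],"gripper": 0.6},
    {"translation": [0,0,26.9],"turn": [-0.5,0,0],"gripper": 1},
    {"translation": [0,0,26.9],"turn": [-0.5,0,0],"gripper": 1},
  ],
)

```text
clock: 3.65
tcp_pos: [0.3816, -0.3656, 0.0096]
ee_rot: [179.3, 0.0, 45.6]
force: [1.0, -0.4, 0.8]
grip_width: 0.041
gripper_force: 0.0
```

Request:
play_rows(
  series=[
    {"translation": [0,0,0],"turn": [0,0,0],"gripper": 1},
    {"translation": [0,0,0],"turn": [0,0,0],"gripper": 1},
    {"translation": [0,0,0],"turn": [0,0,0],"gripper": 1},
    {"translation": [0,0,-2],"turn": [0,0,0],"gripper": 1},
    {"translation": [0,0,-6],"turn": [0,0,0],"gripper": 1},
    {"translation": [0,0,-10],"turn": [0,0,0],"gripper": 1},
    {"translation": [0,0,-15],"turn": [0,0,0],"gripper": 1},
    {"translation": [0,0,-20],"turn": [0,0,0],"gripper": 1},
    {"translation": [0,0,-25],"turn": [0,0,0],"gripper": 1},
    {"translation": [0,0,-27],"turn": [0,0,0],"gripper": 1},
    {"translation": [0,0,-27],"turn": [0,0,0],"gripper": 1},
  ],
)

```text
clock: 4.75
tcp_pos: [0.3804, -0.3645, 0.2833]
ee_rot: [179.0, 0.0, 45.6]
force: [-0.0, 0.2, -0.2]
grip_width: 0.034
gripper_force: 29.9
```

```bash
python3 - <<'E'
from plan import *
s=chk(); 
for b in bars('wrist',.27,amin=1000,amax=60000,st=s): print(*b)
b=slot(-82)
plan([((*b,.28),YAW,1),((*b,.150),YAW,1),((*b,.28),YAW,.5)],s)
E
```

```text
t4.8 [ 0.38  -0.365  0.283] [179.    0.   45.6] w0.034 gf29.9 F [-0.   0.2 -0.2]
[279.5 345.5] 9462.0 [ 0.3364 -0.4369] 134.8 [0.281 0.024]
[254.5 319.5] 1867.0 [ 0.3372 -0.4094] 135.0 [0.039 0.023]
[487.1 188.2] 1201.0 [ 0.497  -0.4436] 180.0 [0.029 0.025]
[254.5 216.5] 7160.0 [ 0.3857 -0.3598] 47.2 [0.041 0.068]
[322.2 113.3] 1721.0 [ 0.4551 -0.3423] 179.6 [0.038 0.014]
T [42.8, -4.4, 0.2] R [1.0, -0.3, 37.9] g 1 n 8.6
T [42.9, -4.6, 13.2] R [1.0, -0.3, 37.9] g 1 n 2.6
T [42.8, -4.4, 0.2] R [1.0, -0.3, 37.9] g 0.5 n 2.6
```

Request:
play_rows(
  series=[
    {"translation": [42.8,-4.4,0.2],"turn": [1,-0.3,37.9],"gripper": 1},
    {"translation": [42.8,-4.4,0.2],"turn": [1,-0.3,37.9],"gripper": 1},
    {"translation": [42.8,-4.4,0.2],"turn": [1,-0.3,37.9],"gripper": 1},
    {"translation": [42.8,-4.4,0.2],"turn": [1,-0.3,37.9],"gripper": 1},
    {"translation": [42.8,-4.4,0.2],"turn": [1,-0.3,37.9],"gripper": 1},
    {"translation": [42.8,-4.4,0.2],"turn": [1,-0.3,37.9],"gripper": 1},
    {"translation": [42.8,-4.4,0.2],"turn": [1,-0.3,37.9],"gripper": 1},
    {"translation": [42.8,-4.4,0.2],"turn": [1,-0.3,37.9],"gripper": 1},
    {"translation": [42.8,-4.4,0.2],"turn": [1,-0.3,37.9],"gripper": 1},
    {"translation": [42.8,-4.4,0.2],"turn": [1,-0.3,37.9],"gripper": 1},
    {"translation": [42.8,-4.4,0.2],"turn": [1,-0.3,37.9],"gripper": 1},
    {"translation": [42.8,-4.4,0.2],"turn": [1,-0.3,37.9],"gripper": 1},
  ],
)

```text
clock: 6.0
tcp_pos: [0.6463, -0.0271, 0.2736]
ee_rot: [-179.5, 0.4, 7.6]
force: [-0.8, -0.5, -0.6]
grip_width: 0.034
gripper_force: 29.9
```

```bash
python3 - <<'E'
from plan import *
s=chk(); im=snap('wrist','w3')
b=slot(-82)
plan([((*b,.28),YAW,1),((*b,.150),YAW,1)],s)
E
```

```text
t6.0 [ 0.646 -0.027  0.274] [-179.5    0.4    7.6] w0.034 gf29.9 F [-0.8 -0.5 -0.6]
T [0.3, 0.1, -0.6] R [-0.5, 0.4, 0.0] g 1 n 0.1
T [0.4, 0.2, 12.4] R [-0.5, 0.4, 0.0] g 1 n 2.6
```

View pics/w3.png

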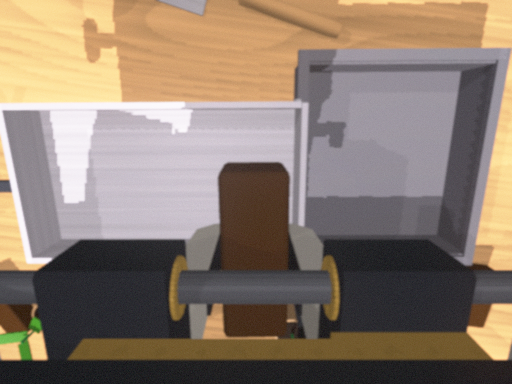

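The wrist view shows the held bar over the front of the tray. The tray rim corners are at (5,104), (303,103) and (28,262). I'll use them to refine the stand pose.

```bash
python3 - <<'E'
from plan import *
s=read_state()
for u,X in (((4,104),(70,245,180)),((300,103),(70,0,180)),((28,263),(-70,245,180)),((506,50),(118,-235,70)),((301,50),(118,-15,70)),((470,262),(-118,-235,70))):
    w=onz('wrist',*u,X[2]/1000,s); c,sn=np.cos(P[2]),np.sin(P[2]); d=w[:2]-P[:2]
    print(X,np.round([1000*(c*d[0]+sn*d[1]),1000*(-sn*d[0]+c*d[1])],1))
E
```

```text
(70, 245, 180) [ 73.1 240.1]
(70, 0, 180) [73.8  2.8]
(-70, 245, 180) [-66.4 245.9]
(118, -235, 70) [ 132.9 -232.7]
(118, -15, 70) [133.3 -10.8]
(-118, -235, 70) [-117.9 -236.8]
```

Request:
play_rows(
  series=[
    {"translation": [0.7,0.1,4],"turn": [-0.5,0.4,0],"gripper": 1},
    {"translation": [0.7,0.1,8],"turn": [-0.5,0.4,0],"gripper": 1},
    {"translation": [0.7,0.2,10.5],"turn": [-0.5,0.4,0],"gripper": 1},
    {"translation": [0.7,0.2,12],"turn": [-0.5,0.4,0],"gripper": 1},
    {"translation": [0.7,0.2,12.4],"turn": [-0.5,0.4,0],"gripper": 1},
    {"translation": [0.7,0.2,12.4],"turn": [-0.5,0.4,0],"gripper": 1},
    {"translation": [0.7,0.2,12.4],"turn": [-0.5,0.4,0],"gripper": 0.57},
    {"translation": [0.7,0.2,12.4],"turn": [-0.5,0.4,0],"gripper": 0.57},
    {"translation": [0.7,0.2,12.4],"turn": [-0.5,0.4,0],"gripper": 0.57},
    {"translation": [0.7,0.2,9],"turn": [-0.5,0.4,0],"gripper": 0.57},
    {"translation": [0.7,0.2,4],"turn": [-0.5,0.4,0],"gripper": 0.57},
    {"translation": [0.7,0.2,-1],"turn": [-0.5,0.4,0],"gripper": 0.35},
  ],
)

```text
clock: 7.25
tcp_pos: [0.654, -0.0275, 0.2865]
ee_rot: [180.0, -0.0, 7.7]
force: [0.4, -0.2, 0.9]
grip_width: 0.0443
gripper_force: 0.0
```

```bash
python3 - <<'E'
from plan import *
c,sn=np.cos(P[2]),np.sin(P[2]); P[:2]+=.004*np.array([c,sn]); np.save('p.npy',P)
s=chk()
for b in bars(box=(130,150,400,260)): print(*b)
b=(.496,-.378); a=-0.5
plan([((*b,.20),a,.35),((*b,.012),a,.35)],s)
E
```

```text
t7.2 [ 0.654 -0.027  0.287] [180.   -0.    7.7] w0.044 gf0.0 F [ 0.4 -0.2  0.9]
[146.5 219.7] 256.5 [0.379  0.3153] 35.1 [0.041 0.096]
[343.5 192.5] 225.0 [ 0.4961 -0.3783] 179.7 [0.032 0.09 ]
T [-20.3, 32.6, 8.7] R [0.0, -0.0, 8.2] g 0.35 n 7.9
T [-20.3, 32.6, 27.5] R [0.0, -0.0, 8.2] g 0.35 n 3.8
```

Request:
play_rows(
  series=[
    {"translation": [-3,4.5,0],"turn": [0,0,8.2],"gripper": 0.35},
    {"translation": [-20.3,32.6,3],"turn": [0,0,8.2],"gripper": 0.35},
    {"translation": [-20.3,32.6,8.7],"turn": [0,0,8.2],"gripper": 0.35},
    {"translation": [-20.3,32.6,8.7],"turn": [0,0,8.2],"gripper": 0.35},
    {"translation": [-20.3,32.6,8.7],"turn": [0,0,8.2],"gripper": 0.35},
    {"translation": [-20.3,32.6,8.7],"turn": [0,0,8.2],"gripper": 0.35},
    {"translation": [-20.3,32.6,8.7],"turn": [0,0,8.2],"gripper": 0.35},
    {"translation": [-20.3,32.6,8.7],"turn": [0,0,8.2],"gripper": 0.35},
    {"translation": [-20.3,32.6,13],"turn": [0,0,8.2],"gripper": 0.35},
    {"translation": [-20.3,32.6,18],"turn": [0,0,8.2],"gripper": 0.35},
    {"translation": [-20.3,32.6,18],"turn": [0,0,8.2],"gripper": 0.35},
  ],
)

```text
clock: 8.4
tcp_pos: [0.4927, -0.3747, 0.0972]
ee_rot: [-179.6, 0.4, -0.6]
force: [0.2, 1.4, -1.6]
grip_width: 0.0604
gripper_force: 0.0
```

```bash
python3 - <<'E'
from plan import *
s=chk()
for b in bars('wrist',.034,amin=1500,amax=60000,st=s): print(*b)
b=(.496,-.378); a=-0.5
plan([((*b,.012),a,.35),((*b,.28),a,1)],s)
E
```

```text
t8.4 [ 0.493 -0.375  0.097] [-179.6    0.4   -0.6] w0.060 gf0.0 F [ 0.2  1.4 -1.6]
[324.  346.2] 8427.5 [ 0.367  -0.4323] 90.2 [0.316 0.03 ]
[262.5 195. ] 4678.5 [ 0.4996 -0.381 ] 0.8 [0.031 0.089]
T [0.4, 0.4, 8.5] R [-0.4, 0.4, -0.1] g 0.35 n 1.7
T [0.2, 0.2, -18.3] R [-0.4, 0.4, -0.1] g 1 n 5.4
```

Request:
play_rows(
  series=[
    {"translation": [0.6,0.6,4],"turn": [-0.4,0.4,0],"gripper": 0.35},
    {"translation": [0.6,0.6,8],"turn": [-0.4,0.4,0],"gripper": 0.35},
    {"translation": [0.6,0.6,8.5],"turn": [-0.4,0.4,0],"gripper": 0.35},
    {"translation": [0.6,0.6,8.5],"turn": [-0.4,0.4,0],"gripper": 1},
    {"translation": [0.6,0.6,8.5],"turn": [-0.4,0.4,0],"gripper": 1},
    {"translation": [0.6,0.6,8.5],"turn": [-0.4,0.4,0],"gripper": 1},
    {"translation": [0.6,0.6,8.5],"turn": [-0.4,0.4,0],"gripper": 1},
    {"translation": [0.6,0.6,8.5],"turn": [-0.4,0.4,0],"gripper": 1},
    {"translation": [0.6,0.6,8.5],"turn": [-0.4,0.4,0],"gripper": 1},
    {"translation": [0.6,0.6,6.5],"turn": [-0.4,0.4,0],"gripper": 1},
    {"translation": [0.6,0.6,2],"turn": [-0.4,0.4,0],"gripper": 1},
  ],
)

```text
clock: 9.55
tcp_pos: [0.5003, -0.3816, 0.0816]
ee_rot: [179.9, -0.2, -0.6]
force: [0.3, -0.2, -1.5]
grip_width: 0.0338
gripper_force: 30.0
```

```bash
python3 - <<'E'
from plan import *
s=chk(); b=slot(82)
plan([((.5,-.375,.28),YAW,1),((*b,.28),YAW,1),((*b,.150),YAW,1)],s)
E
```

```text
t9.6 [ 0.5   -0.382  0.082] [179.9  -0.2  -0.6] w0.034 gf30.0 F [ 0.3 -0.2 -1.5]
T [0.0, -0.6, -19.8] R [0.1, -0.1, -8.2] g 1 n 4.0
T [12.7, -51.7, -19.9] R [0.1, -0.1, -8.2] g 1 n 10.5
T [12.6, -51.8, -6.9] R [0.1, -0.1, -8.2] g 1 n 2.6
```

Request:
play_rows(
  series=[
    {"translation": [0,-0.6,-5],"turn": [0,0,-2],"gripper": 1},
    {"translation": [0,-0.6,-10],"turn": [0,0,-4],"gripper": 1},
    {"translation": [4,-0.6,-15],"turn": [0,0,-8.2],"gripper": 1},
    {"translation": [9,-0.6,-20.5],"turn": [0,0,-8.2],"gripper": 1},
    {"translation": [12.7,-6,-20.5],"turn": [0,0,-8.2],"gripper": 1},
    {"translation": [12.7,-51.7,-20.5],"turn": [0,0,-8.2],"gripper": 1},
    {"translation": [12.7,-51.7,-20.5],"turn": [0,0,-8.2],"gripper": 1},
    {"translation": [12.7,-51.7,-20.5],"turn": [0,0,-8.2],"gripper": 1},
    {"translation": [12.7,-51.7,-20.5],"turn": [0,0,-8.2],"gripper": 1},
    {"translation": [12.7,-51.7,-20.5],"turn": [0,0,-8.2],"gripper": 1},
    {"translation": [12.7,-51.7,-20.5],"turn": [0,0,-8.2],"gripper": 1},
    {"translation": [12.7,-51.7,-20.5],"turn": [0,0,-8.2],"gripper": 1},
  ],
)

```text
clock: 10.75
tcp_pos: [0.6244, 0.0045, 0.2858]
ee_rot: [179.5, -0.5, 7.6]
force: [0.3, -1.2, -1.0]
grip_width: 0.0337
gripper_force: 30.0
```

Request:
play_rows(
  series=[
    {"translation": [0,0,0],"turn": [0,0,0],"gripper": 1},
    {"translation": [0,0,0],"turn": [0,0,0],"gripper": 1},
    {"translation": [0,0,0],"turn": [0,0,0],"gripper": 1},
    {"translation": [0,0,0],"turn": [0,0,0],"gripper": 1},
    {"translation": [0,0,0],"turn": [0,0,0],"gripper": 1},
    {"translation": [0,0,0],"turn": [0,0,0],"gripper": 1},
  ],
)

```text
clock: 11.35
tcp_pos: [0.6247, 0.0015, 0.2848]
ee_rot: [179.5, -0.4, 7.6]
force: [-0.1, -0.5, -0.7]
grip_width: 0.0337
gripper_force: 30.0
```

```bash
python3 - <<'E'
from plan import *
s=chk(); b=slot(82)
plan([((*b,.28),YAW,1),((*b,.150),YAW,1)],s)
E
```

```text
t11.3 [0.625 0.001 0.285] [179.5  -0.4   7.6] w0.034 gf30.0 F [-0.1 -0.5 -0.7]
T [2.4, -13.1, 0.4] R [0.5, -0.4, -0.1] g 1 n 2.7
T [2.3, -13.3, 13.4] R [0.5, -0.4, -0.1] g 1 n 2.6
```

Request:
play_rows(
  series=[
    {"translation": [2.4,-13.1,0.4],"turn": [0.5,-0.4,0],"gripper": 1},
    {"translation": [2.4,-13.1,0.4],"turn": [0.5,-0.4,0],"gripper": 1},
    {"translation": [2.4,-13.2,1.5],"turn": [0.5,-0.4,0],"gripper": 1},
    {"translation": [2.3,-13.3,5],"turn": [0.5,-0.4,0],"gripper": 1},
    {"translation": [2.3,-13.3,10],"turn": [0.5,-0.4,0],"gripper": 1},
    {"translation": [2.3,-13.3,13],"turn": [0.5,-0.4,0],"gripper": 1},
    {"translation": [2.3,-13.3,13.4],"turn": [0.5,-0.4,0],"gripper": 1},
    {"translation": [2.3,-13.3,13.4],"turn": [0.5,-0.4,0],"gripper": 0.57},
    {"translation": [2.3,-13.3,13.4],"turn": [0.5,-0.4,0],"gripper": 0.57},
    {"translation": [2.3,-13.3,13.4],"turn": [0.5,-0.4,0],"gripper": 0.57},
    {"translation": [2.3,-13.3,9],"turn": [0.5,-0.4,0],"gripper": 0.57},
    {"translation": [2.3,-13.3,4],"turn": [0.5,-0.4,0],"gripper": 0.57},
  ],
)

```text
clock: 12.55
tcp_pos: [0.6284, 0.1366, 0.2421]
ee_rot: [180.0, 0.3, 7.6]
force: [1.5, 0.6, 1.3]
grip_width: 0.0399
gripper_force: 0.0
```

```bash
python3 - <<'E'
from plan import *
s=chk()
for b in bars('wrist',.034,amin=1500,amax=60000,st=s): print(*b)
for b in bars(box=(130,90,400,260)): print(*b)
a=38.; b=np.array((.3785,.316)); d=np.array([np.cos(np.radians(a)),np.sin(np.radians(a))]); g=b+.02*d
print(g)
plan([((*slot(82),.26),YAW,.4),((*g,.20),a,.35),((*g,.014),a,.35)],s)
E
```

```text
t12.6 [0.628 0.137 0.242] [180.    0.3   7.6] w0.040 gf0.0 F [1.5 0.6 1.3]
[296. 332.] 10216.0 [0.4134 0.0488] 97.7 [0.574 0.092]
[254.5 207. ] 4161.0 [0.5828 0.1297] 8.6 [0.049 0.14 ]
[458.1 195.6] 5575.0 [ 0.631  -0.1173] 7.6 [0.138 0.071]
[145.4 218.4] 177.0 [0.3832 0.3196] 35.1 [0.039 0.085]
[219.1 204.5] 252.0 [0.4402 0.0616] 44.5 [0.041 0.094]
[245.7 137.3] 202.0 [ 0.6895 -0.0247] 8.2 [0.032 0.1  ]
[0.39426022 0.32831323]
T [0.3, 0.2, -1.8] R [0.0, 0.3, 0.0] g 0.4 n 0.4
T [-20.6, -22.1, 4.3] R [-0.1, 0.3, -30.4] g 0.35 n 6.2
T [-20.5, -22.1, 22.9] R [-0.1, 0.3, -30.4] g 0.35 n 3.7
```

Request:
play_rows(
  series=[
    {"translation": [0.3,0,-2],"turn": [0,0.3,0],"gripper": 0.35},
    {"translation": [-20.6,-22.1,0],"turn": [0,0.3,-30],"gripper": 0.35},
    {"translation": [-20.6,-22.1,4],"turn": [0,0.3,-30],"gripper": 0.35},
    {"translation": [-20.6,-22.1,4],"turn": [0,0.3,-30],"gripper": 0.35},
    {"translation": [-20.6,-22.1,4],"turn": [0,0.3,-30],"gripper": 0.35},
    {"translation": [-20.6,-22.1,4],"turn": [0,0.3,-30],"gripper": 0.35},
    {"translation": [-20.6,-22.1,4],"turn": [0,0.3,-30],"gripper": 0.35},
    {"translation": [-20.6,-22.1,4],"turn": [0,0.3,-30],"gripper": 0.35},
    {"translation": [-20.6,-22.1,4],"turn": [0,0.3,-30],"gripper": 0.35},
    {"translation": [-20.6,-22.1,4],"turn": [0,0.3,-30],"gripper": 0.35},
  ],
)

```text
clock: 13.65
tcp_pos: [0.3977, 0.3284, 0.2044]
ee_rot: [179.8, -0.4, 37.7]
force: [-0.3, -0.0, 0.2]
grip_width: 0.0601
gripper_force: 0.0
```

```bash
python3 - <<'E'
from plan import *
s=chk(); im=snap('wrist','w4')
bb=[b for b in bars('wrist',.034,im,amin=800,amax=60000,st=s)]
for b in bb:print(*b)
for b in bb:
    if 100<b[0][1]<280 and 150<b[0][0]<350:
        a=b[3]; d=np.array([np.cos(np.radians(a)),np.sin(np.radians(a))]); g=b[2]+.02*d
        plan([((*g,.014),a,.35),((*g,.28),a,1)],s)
E
```

```text
t13.7 [0.398 0.328 0.204] [179.8  -0.4  37.7] w0.060 gf0.0 F [-0.3 -0.   0.2]
[324.  346.4] 8437.5 [0.2842 0.1292] 128.1 [0.464 0.044]
[386.7 287.4] 810.5 [0.3916 0.1227] 50.8 [0.03  0.092]
[121.1 287.4] 875.0 [0.198  0.3739] 27.4 [0.09  0.031]
[347.6 212.1] 978.0 [0.4338 0.223 ] 75.4 [0.043 0.043]
[249.  195.3] 2170.5 [0.3806 0.3218] 34.3 [0.091 0.031]
[487.  133.5] 2091.0 [0.5882 0.1631] 48.6 [0.049 0.09 ]
T [-2.1, 9.3, 19.1] R [0.3, -0.3, -37.7] g 0.35 n 4.4
T [-1.9, 9.4, -7.5] R [0.3, -0.3, -37.7] g 1 n 5.3
T [0.1, -0.5, 19.0] R [0.1, -0.4, 3.4] g 0.35 n 3.8
T [0.3, -0.4, -7.6] R [0.1, -0.4, 3.4] g 1 n 5.3
```

View pics/w4.png

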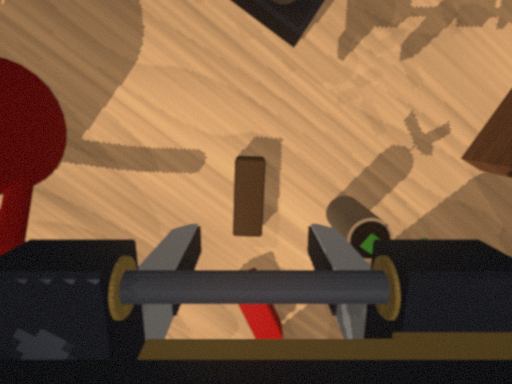

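Request:
play_rows(
  series=[
    {"translation": [0.1,-0.3,5],"turn": [0,-0.3,3],"gripper": 0.35},
    {"translation": [0.1,-0.4,10],"turn": [0,-0.3,3],"gripper": 0.35},
    {"translation": [0.1,-0.4,14],"turn": [0,-0.3,3],"gripper": 0.35},
    {"translation": [0.1,-0.4,17],"turn": [0,-0.3,3],"gripper": 0.35},
    {"translation": [0.1,-0.4,19],"turn": [0,-0.3,3],"gripper": 0.35},
    {"translation": [0.1,-0.4,19],"turn": [0,-0.3,3],"gripper": 0.35},
    {"translation": [0.1,-0.4,19],"turn": [0,-0.3,3],"gripper": 1},
    {"translation": [0.1,-0.4,19],"turn": [0,-0.3,3],"gripper": 1},
    {"translation": [0.1,-0.4,19],"turn": [0,-0.3,3],"gripper": 1},
    {"translation": [0.1,-0.4,19],"turn": [0,-0.3,3],"gripper": 1},
    {"translation": [0.1,-0.4,19],"turn": [0,-0.3,3],"gripper": 1},
    {"translation": [0.1,-0.4,19],"turn": [0,-0.3,3],"gripper": 1},
  ],
)

```text
clock: 14.9
tcp_pos: [0.3971, 0.3335, 0.0151]
ee_rot: [179.9, -0.2, 34.7]
force: [0.9, -1.5, 6.8]
grip_width: 0.0336
gripper_force: 30.0
```

Request:
play_rows(
  series=[
    {"translation": [0,0,-3],"turn": [0,0,0],"gripper": 1},
    {"translation": [0,0,-7],"turn": [0,0,0],"gripper": 1},
    {"translation": [0,0,-12],"turn": [0,0,0],"gripper": 1},
    {"translation": [0,0,-17],"turn": [0,0,0],"gripper": 1},
    {"translation": [0,0,-22],"turn": [0,0,0],"gripper": 1},
    {"translation": [0,0,-27],"turn": [0,0,0],"gripper": 1},
    {"translation": [0,0,-27],"turn": [0,0,0],"gripper": 1},
  ],
)

```text
clock: 15.6
tcp_pos: [0.3983, 0.3353, 0.2929]
ee_rot: [179.9, -0.8, 34.7]
force: [1.0, -1.0, 0.4]
grip_width: 0.0337
gripper_force: 30.0
```

```bash
python3 - <<'E'
from plan import *
s=chk(); b=slot(27,.02)
plan([((*b,.28),YAW,1),((*b,.166),YAW,1)],s)
E
```

```text
t15.6 [0.398 0.335 0.293] [179.9  -0.8  34.7] w0.034 gf30.0 F [ 1.  -1.   0.4]
T [7.1, 35.6, 1.5] R [-0.1, -0.8, 27.0] g 1 n 7.3
T [6.9, 35.5, 12.9] R [-0.1, -0.8, 27.0] g 1 n 2.3
```

Request:
play_rows(
  series=[
    {"translation": [7.1,35.6,0.5],"turn": [0,-0.8,27],"gripper": 1},
    {"translation": [7.1,35.6,0.5],"turn": [0,-0.8,27],"gripper": 1},
    {"translation": [7.1,35.6,0.5],"turn": [0,-0.8,27],"gripper": 1},
    {"translation": [7.1,35.6,0.5],"turn": [0,-0.8,27],"gripper": 1},
    {"translation": [7.1,35.6,0.5],"turn": [0,-0.8,27],"gripper": 1},
    {"translation": [7.1,35.6,0.5],"turn": [0,-0.8,27],"gripper": 1},
    {"translation": [7.1,35.6,0.5],"turn": [0,-0.8,27],"gripper": 1},
    {"translation": [7.1,35.6,0.5],"turn": [0,-0.8,27],"gripper": 1},
    {"translation": [7.1,35.6,1],"turn": [0,-0.8,27],"gripper": 1},
    {"translation": [7.1,35.6,1.5],"turn": [0,-0.8,27],"gripper": 1},
  ],
)

```text
clock: 16.6
tcp_pos: [0.6559, 0.0814, 0.2684]
ee_rot: [179.8, 0.7, 7.7]
force: [-0.3, -0.7, -1.0]
grip_width: 0.0338
gripper_force: 30.0
```

```bash
python3 - <<'E'
from plan import *
s=chk(); b=slot(27,.02)
plan([((*b,.28),YAW,1),((*b,.156),YAW,1)],s)
E
```

```text
t16.6 [0.656 0.081 0.268] [179.8   0.7   7.7] w0.034 gf30.0 F [-0.3 -0.7 -1. ]
T [0.3, -0.1, -1.2] R [0.2, 0.7, 0.0] g 1 n 0.2
T [0.4, -0.2, 11.2] R [0.2, 0.7, 0.0] g 1 n 2.5
```

Request:
play_rows(
  series=[
    {"translation": [0.3,-0.1,3],"turn": [0,0.7,0],"gripper": 1},
    {"translation": [0.4,-0.2,7],"turn": [0,0.7,0],"gripper": 1},
    {"translation": [0.4,-0.2,10],"turn": [0,0.7,0],"gripper": 1},
    {"translation": [0.4,-0.2,11.2],"turn": [0,0.7,0],"gripper": 1},
    {"translation": [0.4,-0.2,11.2],"turn": [0,0.7,0],"gripper": 1},
    {"translation": [0.4,-0.2,11.2],"turn": [0,0.7,0],"gripper": 0.57},
    {"translation": [0.4,-0.2,11.2],"turn": [0,0.7,0],"gripper": 0.57},
    {"translation": [0.4,-0.2,11.2],"turn": [0,0.7,0],"gripper": 0.57},
    {"translation": [0.4,-0.2,8],"turn": [0,0.7,0],"gripper": 0.57},
    {"translation": [0.4,-0.2,4],"turn": [0,0.7,0],"gripper": 0.57},
    {"translation": [0.4,-0.2,-1],"turn": [0,0.7,0],"gripper": 0.57},
    {"translation": [0.4,-0.2,-3],"turn": [0,0.7,0],"gripper": 0.4},
  ],
)

```text
clock: 17.8
tcp_pos: [0.6625, 0.0834, 0.3073]
ee_rot: [179.7, -0.6, 7.6]
force: [0.5, 0.0, 1.3]
grip_width: 0.0439
gripper_force: 0.0
```

```bash
python3 - <<'E'
from plan import *
s=chk()
for b in bars('wrist',.169,amin=1500,amax=60000,st=s): print(*b)
for b in bars(box=(130,90,400,260)): print(*b)
a=42; b=(.438,.062)
plan([((*b,.20),a,.35)],s)
E
```

```text
t17.8 [0.662 0.083 0.307] [179.7  -0.6   7.6] w0.044 gf0.0 F [0.5 0.  1.3]
[395. 346.] 2304.0 [ 0.5014 -0.101 ] 97.5 [0.261 0.038]
[253.  210.5] 2188.0 [0.6373 0.0801] 7.0 [0.09  0.029]
[356.9 204.4] 2480.5 [ 0.6578 -0.0231] 7.2 [0.081 0.037]
[225.  209.5] 87.0 [0.423  0.0401] 2.2 [0.028 0.053]
[196. 138.] 95.5 [0.6815 0.1557] 2.8 [0.029 0.045]
[245.7 137.2] 203.0 [ 0.6899 -0.0245] 8.2 [0.033 0.1  ]
T [-22.6, -0.9, 10.5] R [0.5, -0.5, -34.4] g 0.35 n 5.0
```

Request:
play_rows(
  series=[
    {"translation": [-10,-0.5,0],"turn": [0.5,-0.5,-17],"gripper": 0.35},
    {"translation": [-10,-0.5,0],"turn": [0.5,-0.5,-17],"gripper": 0.35},
    {"translation": [-15,-0.9,3],"turn": [0.5,-0.5,-34],"gripper": 0.35},
    {"translation": [-22.6,-0.9,5],"turn": [0.5,-0.5,-34],"gripper": 0.35},
    {"translation": [-22.6,-0.9,10],"turn": [0.5,-0.5,-34],"gripper": 0.35},
    {"translation": [-22.6,-0.9,13],"turn": [0.5,-0.5,-34],"gripper": 0.35},
    {"translation": [-22.6,-0.9,15],"turn": [0.5,-0.5,-34],"gripper": 0.35},
    {"translation": [-22.6,-0.9,15],"turn": [0.5,-0.5,-34],"gripper": 0.35},
  ],
)

```text
clock: 18.7
tcp_pos: [0.432, 0.0614, 0.1451]
ee_rot: [-179.4, 0.8, 41.6]
force: [-0.8, -0.4, 0.1]
grip_width: 0.0601
gripper_force: 0.0
```

```bash
python3 - <<'E'
from plan import *
s=chk()
bb=[b for b in bars('wrist',.034,amin=1200,amax=60000,st=s)]
for b in bb:print(*b)
for b in bb:
    if 100<b[0][1]<280 and 150<b[0][0]<350:
        plan([((*b[2],.014),b[3],.35),((*b[2],.28),b[3],1)],s)
E
```

```text
t18.7 [0.432 0.061 0.145] [-179.4    0.8   41.6] w0.060 gf0.0 F [-0.8 -0.4  0.1]
[324.5 345.5] 8106.5 [ 0.355  -0.1016] 132.2 [0.382 0.036]
[260. 180.] 3192.0 [0.4409 0.0638] 42.8 [0.031 0.088]
[82.9 75.6] 1510.5 [0.4096 0.2344] 144.4 [0.047 0.032]
[407.8  67.9] 4721.5 [0.5934 0.0314] 100.5 [0.043 0.221]
T [1.0, 0.6, 13.1] R [-0.7, 0.8, -1.2] g 0.35 n 2.6
T [0.6, 0.3, -13.5] R [-0.7, 0.8, -1.2] g 1 n 5.3
```

Request:
play_rows(
  series=[
    {"translation": [0.9,0.4,5],"turn": [-0.7,0.8,-1],"gripper": 0.35},
    {"translation": [0.9,0.5,9],"turn": [-0.7,0.8,-1],"gripper": 0.35},
    {"translation": [0.9,0.5,12],"turn": [-0.7,0.8,-1],"gripper": 0.35},
    {"translation": [0.9,0.5,13.2],"turn": [-0.7,0.8,-1],"gripper": 0.35},
    {"translation": [0.9,0.5,13.2],"turn": [-0.7,0.8,-1],"gripper": 0.35},
    {"translation": [0.9,0.5,13.2],"turn": [-0.7,0.8,-1],"gripper": 1},
    {"translation": [0.9,0.5,13.2],"turn": [-0.7,0.8,-1],"gripper": 1},
    {"translation": [0.9,0.5,13.2],"turn": [-0.7,0.8,-1],"gripper": 1},
    {"translation": [0.9,0.5,13.2],"turn": [-0.7,0.8,-1],"gripper": 1},
    {"translation": [0.9,0.5,13.2],"turn": [-0.7,0.8,-1],"gripper": 1},
    {"translation": [0.9,0.5,13.2],"turn": [-0.7,0.8,-1],"gripper": 1},
    {"translation": [0.9,0.5,13.2],"turn": [-0.7,0.8,-1],"gripper": 1},
  ],
)

```text
clock: 19.95
tcp_pos: [0.445, 0.0639, 0.0184]
ee_rot: [179.6, -0.4, 42.6]
force: [-1.8, 0.7, 6.5]
grip_width: 0.0336
gripper_force: 29.9
```

Request:
play_rows(
  series=[
    {"translation": [0,0,-3],"turn": [0,0,0],"gripper": 1},
    {"translation": [0,0,-7],"turn": [0,0,0],"gripper": 1},
    {"translation": [0,0,-12],"turn": [0,0,0],"gripper": 1},
    {"translation": [0,0,-17],"turn": [0,0,0],"gripper": 1},
    {"translation": [0,0,-22],"turn": [0,0,0],"gripper": 1},
    {"translation": [0,0,-27],"turn": [0,0,0],"gripper": 1},
    {"translation": [0,0,-27],"turn": [0,0,0],"gripper": 1},
  ],
)

```text
clock: 20.65
tcp_pos: [0.4451, 0.0638, 0.2958]
ee_rot: [179.2, -0.9, 42.7]
force: [0.9, -0.0, -0.7]
grip_width: 0.0339
gripper_force: 29.9
```

```bash
python3 - <<'E'
from plan import *
s=chk(); b=slot(-27)
plan([((*b,.28),YAW,1),((*b,.166),YAW,1)],s)
E
```

```text
t20.6 [0.445 0.064 0.296] [179.2  -0.9  42.7] w0.034 gf29.9 F [ 0.9 -0.  -0.7]
T [12.2, 16.3, 2.0] R [0.5, -1.1, 35.0] g 1 n 4.1
T [12.1, 16.2, 13.4] R [0.5, -1.1, 35.0] g 1 n 2.3
```

Request:
play_rows(
  series=[
    {"translation": [12.2,16.3,1],"turn": [0.5,-1.1,35],"gripper": 1},
    {"translation": [12.2,16.3,1],"turn": [0.5,-1.1,35],"gripper": 1},
    {"translation": [12.2,16.3,1],"turn": [0.5,-1.1,35],"gripper": 1},
    {"translation": [12.2,16.3,1],"turn": [0.5,-1.1,35],"gripper": 1},
    {"translation": [12.2,16.3,1],"turn": [0.5,-1.1,35],"gripper": 1},
    {"translation": [12.2,16.3,1],"turn": [0.5,-1.1,35],"gripper": 1},
    {"translation": [12.2,16.3,2],"turn": [0.5,-1.1,35],"gripper": 1},
    {"translation": [12.2,16.3,2],"turn": [0.5,-1.1,35],"gripper": 1},
  ],
)

```text
clock: 21.45
tcp_pos: [0.6408, 0.027, 0.2685]
ee_rot: [-179.9, 0.7, 7.7]
force: [-0.5, -0.4, -1.3]
grip_width: 0.0337
gripper_force: 29.9
```

```bash
python3 - <<'E'
from plan import *
s=chk(); b=slot(-27)
plan([((*b,.28),YAW,1),((*b,.164),YAW,1)],s)
E
```

```text
t21.4 [0.641 0.027 0.268] [-179.9    0.7    7.7] w0.034 gf29.9 F [-0.5 -0.4 -1.3]
T [0.5, 0.1, -1.2] R [-0.1, 0.7, 0.1] g 1 n 0.3
T [0.6, 0.1, 10.4] R [-0.1, 0.7, 0.1] g 1 n 2.3
```

Request:
play_rows(
  series=[
    {"translation": [0.5,0.1,3],"turn": [0,0.7,0],"gripper": 1},
    {"translation": [0.6,0.1,6],"turn": [0,0.7,0],"gripper": 1},
    {"translation": [0.6,0.1,8],"turn": [0,0.7,0],"gripper": 1},
    {"translation": [0.6,0.1,9.5],"turn": [0,0.7,0],"gripper": 1},
    {"translation": [0.6,0.1,10.2],"turn": [0,0.7,0],"gripper": 1},
    {"translation": [0.6,0.1,10.2],"turn": [0,0.7,0],"gripper": 0.57},
    {"translation": [0.6,0.1,10.2],"turn": [0,0.7,0],"gripper": 0.57},
    {"translation": [0.6,0.1,10.2],"turn": [0,0.7,0],"gripper": 0.57},
    {"translation": [0.6,0.1,8],"turn": [0,0.7,0],"gripper": 0.57},
    {"translation": [0.6,0.1,4],"turn": [0,0.7,0],"gripper": 0.57},
    {"translation": [0.6,0.1,-1],"turn": [0,0.7,0],"gripper": 0.57},
    {"translation": [0.6,0.1,-6],"turn": [0,0.7,0],"gripper": 0.57},
  ],
)

```text
clock: 22.65
tcp_pos: [0.6489, 0.0263, 0.3311]
ee_rot: [-179.9, -0.0, 7.7]
force: [2.0, -0.1, 0.2]
grip_width: 0.0397
gripper_force: 0.0
```

Request:
play_rows(
  series=[
    {"translation": [0,0,-7],"turn": [0,0,0],"gripper": 0.3},
    {"translation": [-10,0,-10],"turn": [0,0,0],"gripper": 0.3},
    {"translation": [-14,0,-10],"turn": [0,0,0],"gripper": 0.3},
    {"translation": [-14,0,-10],"turn": [0,0,0],"gripper": 0.3},
    {"translation": [-14,0,-10],"turn": [0,0,0],"gripper": 0.3},
  ],
)

```text
clock: 23.15
tcp_pos: [0.5074, 0.0072, 0.4348]
ee_rot: [180.0, -0.5, 7.6]
force: [0.9, -0.5, 1.1]
grip_width: 0.0646
gripper_force: 0.0
```

```bash
python3 - <<'E'
from plan import *
s=chk(); im=snap('wrist','w5'); t=snap('top','t5')
for b in bars('wrist',.169,im,amin=1000,amax=60000,st=s): print(*b)
E
```

```text
t23.1 [0.507 0.007 0.435] [180.   -0.5   7.6] w0.065 gf0.0 F [ 0.9 -0.5  1.1]
[330.5 346.2] 8158.0 [ 0.2373 -0.1534] 98.0 [0.574 0.056]
[170.2  67.5] 1846.5 [0.6218 0.1318] 7.7 [0.035 0.088]
[253.5  64.5] 1576.5 [0.6398 0.0254] 8.1 [0.029 0.086]
[212.  63.] 1713.0 [0.6344 0.0787] 8.4 [0.032 0.088]
[294.6  60.9] 1683.0 [ 0.6512 -0.0266] 7.4 [0.087 0.031]
```

View pics/w5.png

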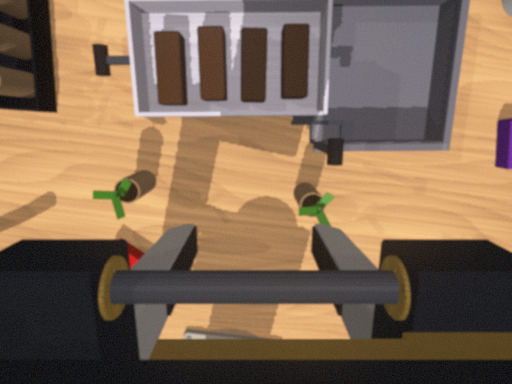

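All four bars lie across the tray; the knob is at (335,150) and the grip at (101,60). Next is the lever.

```bash
python3 - <<'E'
from plan import *
s=read_state()
print('pred knob',sp((-112,-4,240),P),'grip',sp((0,285,170),P))
print('wrist knob top', onz('wrist',335,144,.249,s),'grip',onz('wrist',101,59,.179,s))
k=sp((-112,-4,240),P)
plan([((*k[:2],.34),YAW+90,.0)],s)
E
```

```text
pred knob [ 0.5479076  -0.08414071  0.24      ] grip [0.62058148 0.2171623  0.17      ]
wrist knob top [ 0.56054026 -0.07590963  0.249     ] grip [0.62161729 0.21477394 0.179     ]
T [2.5, 9.6, 9.1] R [0.2, -0.2, -90.0] g 0.0 n 10.5
```

Request:
play_rows(
  series=[
    {"translation": [0,9.6,6],"turn": [0,0,-90],"gripper": 0},
    {"translation": [2.5,9.6,6],"turn": [0,0,-90],"gripper": 0},
    {"translation": [2.5,9.6,6],"turn": [0,0,-90],"gripper": 0},
    {"translation": [2.5,9.6,6],"turn": [0,0,-90],"gripper": 0},
    {"translation": [2.5,9.6,6],"turn": [0,0,-90],"gripper": 0},
    {"translation": [2.5,9.6,6],"turn": [0,0,-90],"gripper": 0},
    {"translation": [2.5,9.6,6],"turn": [0,0,-90],"gripper": 0},
    {"translation": [2.5,9.6,6],"turn": [0,0,-90],"gripper": 0},
    {"translation": [2.5,9.6,6],"turn": [0,0,-90],"gripper": 0},
    {"translation": [2.5,9.6,6],"turn": [0,0,-90],"gripper": 0},
    {"translation": [2.5,9.6,6],"turn": [0,0,-90],"gripper": 0},
    {"translation": [2.5,9.6,6],"turn": [0,0,-90],"gripper": 0},
  ],
)

```text
clock: 24.45
tcp_pos: [0.5488, -0.0841, 0.3672]
ee_rot: [-179.9, -0.1, 97.7]
force: [0.6, -0.2, -0.1]
grip_width: 0.093
gripper_force: 0.0
```

```bash
python3 - <<'E'
from plan import *
s=chk(); im=snap('wrist','w6')
E
```

```text
t24.4 [ 0.549 -0.084  0.367] [-1.799e+02 -1.000e-01  9.770e+01] w0.093 gf0.0 F [ 0.6 -0.2 -0.1]
```

View pics/w6.png

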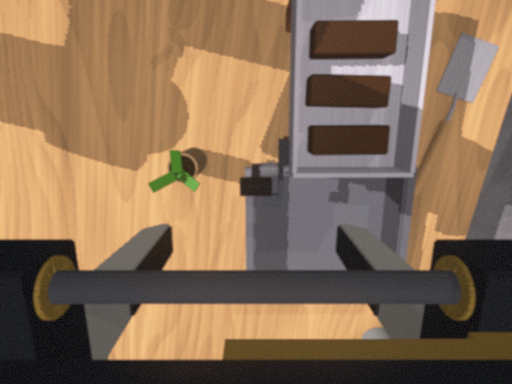

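```bash
python3 - <<'E'
from plan import *
s=read_state()
for v in (182,186,190): print(v,onz('wrist',256.5,v,.243,s))
print(onz('wrist',291,176,.18,s),sp((-70,-4,0),P),onz('wrist',415,174,.18,s),sp((70,-4,0),P))
k=sp((-112,-4,240),P); R=YAW+90
for g in [0]:
    plan([((*k[:2],.30),R,0),((*k[:2],.228),R,0)],s)
E
```

```text
182 [ 0.54930508 -0.07643014  0.243     ]
186 [ 0.54982402 -0.08026444  0.243     ]
190 [ 0.55034622 -0.08412284  0.243     ]
[ 0.58964133 -0.07676013  0.18      ] [ 0.58953643 -0.07856934  0.        ] [ 0.72980108 -0.05567982  0.18      ] [ 0.72829921 -0.0599981   0.        ]
T [-0.0, -0.1, 6.7] R [-0.1, -0.1, -0.1] g 0 n 1.3
T [-0.0, -0.0, 13.9] R [-0.1, -0.1, -0.1] g 0 n 1.4
```

Request:
play_rows(
  series=[
    {"translation": [0.2,0,4],"turn": [0,0,0],"gripper": 0},
    {"translation": [0.2,0,8],"turn": [0,0,0],"gripper": 0},
    {"translation": [0.2,0,11],"turn": [0,0,0],"gripper": 0},
    {"translation": [0.2,0,13],"turn": [0,0,0],"gripper": 0},
    {"translation": [0.2,0,13.9],"turn": [0,0,0],"gripper": 0.3},
    {"translation": [0.2,0,13.9],"turn": [0,0,0],"gripper": 0.5},
    {"translation": [0.2,0,13.9],"turn": [0,0,0],"gripper": 0.6},
    {"translation": [0.2,0,13.9],"turn": [0,0,0],"gripper": 0.6},
    {"translation": [0.2,0,13.9],"turn": [0,0,0],"gripper": 0.6},
    {"translation": [0.2,0,13.9],"turn": [0,0,0],"gripper": 0.6},
    {"translation": [0.2,0,13.9],"turn": [0,0,0],"gripper": 0.6},
  ],
)

```text
clock: 25.6
tcp_pos: [0.5478, -0.0821, 0.23]
ee_rot: [180.0, -0.1, 97.6]
force: [0.3, 0.7, 0.7]
grip_width: 0.0421
gripper_force: 0.0
```

```bash
python3 - <<'E'
from plan import *
s=chk(); im=snap('wrist','w7')
E
```

```text
t25.6 [ 0.548 -0.082  0.23 ] [ 1.80e+02 -1.00e-01  9.76e+01] w0.042 gf0.0 F [0.3 0.7 0.7]
```

View pics/w7.png

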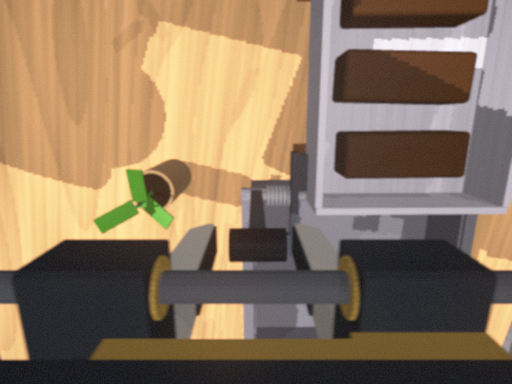

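The knob (258,245) sits between the fingers. I'm closing on it.

Request:
play_rows(
  series=[
    {"translation": [0,0,0],"turn": [0,0,0],"gripper": 1},
    {"translation": [0,0,0],"turn": [0,0,0],"gripper": 1},
    {"translation": [0,0,0],"turn": [0,0,0],"gripper": 1},
    {"translation": [0,0,0],"turn": [0,0,0],"gripper": 1},
  ],
)

```text
clock: 26.05
tcp_pos: [0.5488, -0.0817, 0.2293]
ee_rot: [179.9, -0.1, 97.7]
force: [9.0, 0.5, -4.1]
grip_width: 0.0299
gripper_force: 30.0
```

```bash
python3 - <<'E'
from plan import *
s=chk(); print(onz('wrist',258,245,.243,s))
R0=Rt(YAW+90); 
# arc from current knob point: hinge 110 below
for g in np.arange(.15,1.76,.1):
    print(round(g,2), np.round([-11*np.sin(g), 0, 11*(1-np.cos(g))],1).tolist(), 'alt r')
E
```

```text
t26.1 [ 0.549 -0.082  0.229] [ 1.799e+02 -1.000e-01  9.770e+01] w0.030 gf30.0 F [ 9.   0.5 -4.1]
[ 0.55012692 -0.07959424  0.243     ]
0.15 [-1.6, 0.0, 0.1] alt r
0.25 [-2.7, 0.0, 0.3] alt r
0.35 [-3.8, 0.0, 0.7] alt r
0.45 [-4.8, 0.0, 1.1] alt r
0.55 [-5.7, 0.0, 1.6] alt r
0.65 [-6.7, 0.0, 2.2] alt r
0.75 [-7.5, 0.0, 3.0] alt r
0.85 [-8.3, 0.0, 3.7] alt r
0.95 [-8.9, 0.0, 4.6] alt r
1.05 [-9.5, 0.0, 5.5] alt r
1.15 [-10.0, 0.0, 6.5] alt r
1.25 [-10.4, 0.0, 7.5] alt r
1.35 [-10.7, 0.0, 8.6] alt r
1.45 [-10.9, 0.0, 9.7] alt r
1.55 [-11.0, 0.0, 10.8] alt r
1.65 [-11.0, 0.0, 11.9] alt r
1.75 [-10.8, 0.0, 13.0] alt r
```

Request:
play_rows(
  series=[
    {"translation": [-1.6,0.1,0.1],"turn": [0,0,0],"gripper": 1},
    {"translation": [-2.7,0.1,0.3],"turn": [0,0,0],"gripper": 1},
    {"translation": [-3.8,0.1,0.7],"turn": [0,0,0],"gripper": 1},
    {"translation": [-4.8,0.1,1.1],"turn": [0,0,0],"gripper": 1},
    {"translation": [-5.7,0.1,1.6],"turn": [0,0,0],"gripper": 1},
    {"translation": [-6.7,0.1,2.2],"turn": [0,0,0],"gripper": 1},
    {"translation": [-6.7,0.1,2.2],"turn": [0,0,0],"gripper": 1},
  ],
)

```text
clock: 26.75
tcp_pos: [0.5582, -0.1497, 0.2072]
ee_rot: [179.9, -0.0, 97.6]
force: [5.4, 2.8, 5.7]
grip_width: 0.03
gripper_force: 30.0
```

Request:
play_rows(
  series=[
    {"translation": [-0.8,0,0.8],"turn": [0,0,0],"gripper": 1},
    {"translation": [-1.6,0,1.5],"turn": [0,0,0],"gripper": 1},
    {"translation": [-2.2,0,2.4],"turn": [0,0,0],"gripper": 1},
    {"translation": [-2.8,0,3.3],"turn": [0,0,0],"gripper": 1},
    {"translation": [-3.3,0,4.3],"turn": [0,0,0],"gripper": 1},
    {"translation": [-3.7,0,5.3],"turn": [0,0,0],"gripper": 1},
    {"translation": [-4,0,6.4],"turn": [0,0,0],"gripper": 1},
    {"translation": [-4.2,0,7.5],"turn": [0,0,0],"gripper": 1},
    {"translation": [-4.3,0,8.6],"turn": [0,0,0],"gripper": 1},
    {"translation": [-4.3,0,9.7],"turn": [0,0,0],"gripper": 1},
    {"translation": [-4.2,0,10.4],"turn": [0,0,0],"gripper": 1},
    {"translation": [-4.2,0,10.4],"turn": [0,0,0],"gripper": 1},
  ],
)

```text
clock: 27.95
tcp_pos: [0.5641, -0.1931, 0.1042]
ee_rot: [179.9, 0.2, 97.6]
force: [5.0, -8.4, 7.1]
grip_width: 0.0294
gripper_force: 30.0
```

```bash
python3 - <<'E'
from plan import *
s=chk(); im=snap('wrist','w8')
k=sp((-112,-4,240),P)
print('drop',.229-s['tcp_pos'][2])
E
```

```text
t27.9 [ 0.564 -0.193  0.104] [179.9   0.2  97.6] w0.029 gf30.0 F [ 5.  -8.4  7.1]
drop 0.12483885998609087
```

View pics/w8.png

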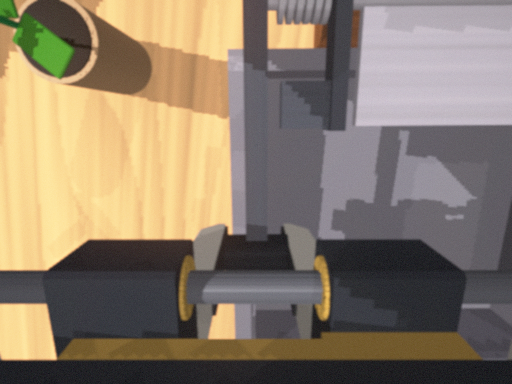

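Request:
play_rows(
  series=[
    {"translation": [0.1,0,0.5],"turn": [0,0,0],"gripper": 1},
    {"translation": [0.1,0,0.5],"turn": [0,0,0],"gripper": 1},
    {"translation": [0.1,0.4,0.5],"turn": [0,0,0],"gripper": 1},
    {"translation": [0.1,0.8,0.5],"turn": [0,0,0],"gripper": 1},
    {"translation": [0.1,1.2,0.5],"turn": [0,0,0],"gripper": 1},
    {"translation": [0.1,1.5,0.5],"turn": [0,0,0],"gripper": 1},
    {"translation": [0.1,1.7,0.5],"turn": [0,0,0],"gripper": 1},
    {"translation": [0.1,1.7,0.5],"turn": [0,0,0],"gripper": 1},
  ],
)

```text
clock: 28.8
tcp_pos: [0.5802, -0.1905, 0.0998]
ee_rot: [180.0, 0.3, 97.6]
force: [-0.6, -10.1, 7.8]
grip_width: 0.0299
gripper_force: 30.0
```

```bash
python3 - <<'E'
from plan import *
s=chk(); im=snap('wrist','w9')
E
```

```text
t28.8 [ 0.58 -0.19  0.1 ] [180.    0.3  97.6] w0.030 gf30.0 F [ -0.6 -10.1   7.8]
```

View pics/w9.png

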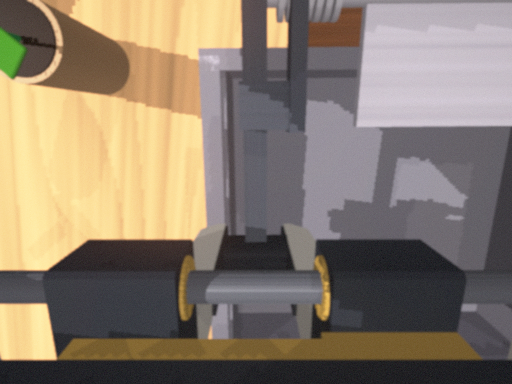

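The catch lug at (275,105) now covers the lever. I'm letting it up and releasing.

Request:
play_rows(
  series=[
    {"translation": [0,0.2,0],"turn": [0,0,0],"gripper": 1},
    {"translation": [0,0.2,-0.5],"turn": [0,0,0],"gripper": 1},
    {"translation": [-0.1,0.2,-1],"turn": [0,0,0],"gripper": 1},
    {"translation": [-0.1,0.2,-1.4],"turn": [0,0,0],"gripper": 1},
    {"translation": [-0.1,0.2,-1.7],"turn": [0,0,0],"gripper": 1},
    {"translation": [-0.1,0.1,-1.7],"turn": [0,0,0],"gripper": 1},
    {"translation": [-0.1,0.1,-1.7],"turn": [0,0,0],"gripper": 1},
  ],
)

```text
clock: 29.55
tcp_pos: [0.5806, -0.1897, 0.1131]
ee_rot: [-179.9, 0.1, 97.6]
force: [9.5, -7.5, -13.4]
grip_width: 0.0299
gripper_force: 30.0
```

Request:
play_rows(
  series=[
    {"translation": [0,0.2,0.3],"turn": [0,0,0],"gripper": 1},
    {"translation": [0,0.2,0.3],"turn": [0,0,0],"gripper": 1},
    {"translation": [0,0.2,0.3],"turn": [0,0,0],"gripper": 0.45},
    {"translation": [0,0.2,0.3],"turn": [0,0,0],"gripper": 0.45},
    {"translation": [0,0.2,0.3],"turn": [0,0,0],"gripper": 0.45},
    {"translation": [0,0.2,0.3],"turn": [0,0,0],"gripper": 0.45},
    {"translation": [0,0.2,-3],"turn": [0,0,0],"gripper": 0.45},
    {"translation": [0,0.2,-8],"turn": [0,0,0],"gripper": 0.45},
    {"translation": [0,0.2,-13],"turn": [0,0,0],"gripper": 0.45},
    {"translation": [0,0.2,-18],"turn": [0,0,0],"gripper": 0.45},
    {"translation": [0,0.2,-22],"turn": [0,0,0],"gripper": 0.45},
  ],
)

```text
clock: 30.65
tcp_pos: [0.5832, -0.1873, 0.3392]
ee_rot: [179.9, 0.0, 97.7]
force: [0.1, -0.8, 0.7]
grip_width: 0.0513
gripper_force: 0.0
```

```bash
python3 - <<'E'
from plan import *
s=chk(); im=snap('wrist','w10')
G=sp((0,285,170),P); A=G+[0,.0015,0]; print(A)
plan([((*A[:2],.33),YAW+90,0.2)],s)
E
```

```text
t30.6 [ 0.583 -0.187  0.339] [179.9   0.   97.7] w0.051 gf0.0 F [ 0.1 -0.8  0.7]
[0.62058148 0.2186623  0.17      ]
T [39.7, 9.1, 0.9] R [0.1, 0.0, 0.0] g 0.2 n 8.2
```

View pics/w10.png

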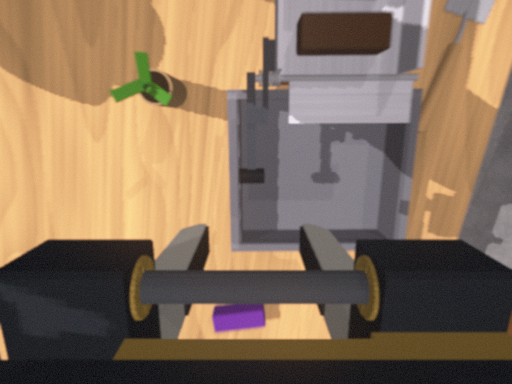

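The gate panel (290–410, 80–122) lies flat and the knob (252,176) stays down, so it's latched. Next is the tray grip.

Request:
play_rows(
  series=[
    {"translation": [39.7,9.1,3],"turn": [0,0,0],"gripper": 0.2},
    {"translation": [39.7,9.1,3],"turn": [0,0,0],"gripper": 0.2},
    {"translation": [39.7,9.1,3],"turn": [0,0,0],"gripper": 0.2},
    {"translation": [39.7,9.1,3],"turn": [0,0,0],"gripper": 0.2},
    {"translation": [39.7,9.1,3],"turn": [0,0,0],"gripper": 0.2},
    {"translation": [39.7,9.1,3],"turn": [0,0,0],"gripper": 0.2},
    {"translation": [39.7,9.1,3],"turn": [0,0,0],"gripper": 0.2},
    {"translation": [39.7,9.1,3],"turn": [0,0,0],"gripper": 0.2},
    {"translation": [39.7,9.1,3],"turn": [0,0,0],"gripper": 0.2},
    {"translation": [39.7,9.1,3],"turn": [0,0,0],"gripper": 0.2},
    {"translation": [39.7,9.1,3],"turn": [0,0,0],"gripper": 0.2},
  ],
)

```text
clock: 31.8
tcp_pos: [0.6203, 0.2174, 0.3057]
ee_rot: [-179.9, -0.0, 97.6]
force: [-0.3, -1.4, 0.0]
grip_width: 0.0744
gripper_force: 0.0
```

```bash
python3 - <<'E'
from plan import *
s=chk(); im=snap('wrist','w11'); m=cv2.inRange(im,(0,0,0),(48,48,48)); m[235:]=0
n,l,st,c=cv2.connectedComponentsWithStats(m)
for i in range(1,n):
    if 100<st[i,4]<6000: print(st[i],c[i],onz('wrist',*c[i],.174,s))
print(sp((0,285,170),P))
E
```

```text
t31.8 [0.62  0.217 0.306] [-179.9   -0.    97.6] w0.074 gf0.0 F [-0.3 -1.4  0. ]
[ 208    0  180   50 5348] [298.3461107   26.11125654] [0.63859916 0.36446375 0.174     ]
[ 434  120   69   68 3665] [467.90040928 153.3047749 ] [0.81631425 0.27789537 0.174     ]
[ 88 144  25  26 369] [101.2601626  155.13279133] [0.47168673 0.22957998 0.174     ]
[238 177  33  16 367] [253.43051771 184.86920981] [0.61883782 0.22033851 0.174     ]
[0.62058148 0.2171623  0.17      ]
```

View pics/w11.png

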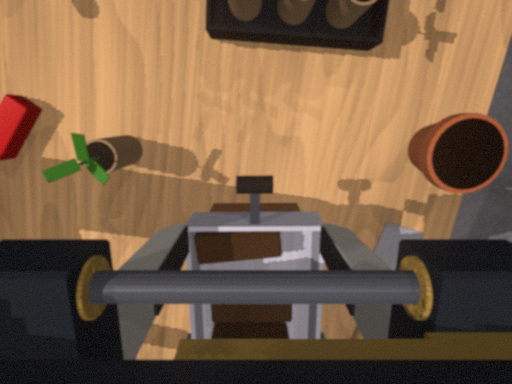

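The grip at (254,185) matches the estimate. I'm descending and pinching it.

Request:
play_rows(
  series=[
    {"translation": [0.2,0,4],"turn": [0,0,0],"gripper": 0.4},
    {"translation": [0.2,0,8],"turn": [0,0,0],"gripper": 0.4},
    {"translation": [0.2,0,11],"turn": [0,0,0],"gripper": 0.4},
    {"translation": [0.2,0,13.5],"turn": [0,0,0],"gripper": 0.4},
    {"translation": [0.2,0,14.7],"turn": [0,0,0],"gripper": 0.4},
    {"translation": [0.2,0,14.7],"turn": [0,0,0],"gripper": 1},
    {"translation": [0.2,0,14.7],"turn": [0,0,0],"gripper": 1},
    {"translation": [0.2,0,14.7],"turn": [0,0,0],"gripper": 1},
    {"translation": [0.2,0,14.7],"turn": [0,0,0],"gripper": 1},
    {"translation": [0.2,0,14.7],"turn": [0,0,0],"gripper": 1},
    {"translation": [0.2,0,14.7],"turn": [0,0,0],"gripper": 1},
  ],
)

```text
clock: 32.95
tcp_pos: [0.6202, 0.2202, 0.1612]
ee_rot: [180.0, -0.1, 97.7]
force: [-5.4, -2.6, 4.3]
grip_width: 0.0358
gripper_force: 30.0
```

```bash
python3 - <<'E'
from plan import *
s=chk()
for a in np.arange(.05,.71,.05):
    y,z=285,40; c,sn=np.cos(a),np.sin(a)
    print(round(a,2),np.round([(y*c-z*sn-y)/10,0,-(y*sn+z*c-z)/10],1).tolist())
E
```

```text
t33.0 [0.62  0.22  0.161] [ 1.80e+02 -1.00e-01  9.77e+01] w0.036 gf30.0 F [-5.4 -2.6  4.3]
0.05 [-0.2, 0.0, -1.4]
0.1 [-0.5, 0.0, -2.8]
0.15 [-0.9, 0.0, -4.2]
0.2 [-1.4, 0.0, -5.6]
0.25 [-1.9, 0.0, -6.9]
0.3 [-2.5, 0.0, -8.2]
0.35 [-3.1, 0.0, -9.5]
0.4 [-3.8, 0.0, -10.8]
0.45 [-4.6, 0.0, -12.0]
0.5 [-5.4, 0.0, -13.2]
0.55 [-6.3, 0.0, -14.3]
0.6 [-7.2, 0.0, -15.4]
0.65 [-8.2, 0.0, -16.4]
0.7 [-9.3, 0.0, -17.4]
```

Request:
play_rows(
  series=[
    {"translation": [-0.2,0,-1.4],"turn": [0,0,0],"gripper": 1},
    {"translation": [-0.5,0,-2.8],"turn": [0,0,0],"gripper": 1},
    {"translation": [-0.9,0,-4.2],"turn": [0,0,0],"gripper": 1},
    {"translation": [-1.4,0,-5.6],"turn": [0,0,0],"gripper": 1},
    {"translation": [-1.9,0,-6.9],"turn": [0,0,0],"gripper": 1},
    {"translation": [-2.2,0,-7.5],"turn": [0,0,0],"gripper": 1},
    {"translation": [-2.5,0,-8.2],"turn": [0,0,0],"gripper": 1},
    {"translation": [-2.8,0,-8.8],"turn": [0,0,0],"gripper": 1},
    {"translation": [-3.1,0,-9.5],"turn": [0,0,0],"gripper": 1},
    {"translation": [-3.4,0,-10.1],"turn": [0,0,0],"gripper": 1},
    {"translation": [-3.8,0,-10.8],"turn": [0,0,0],"gripper": 1},
    {"translation": [-3.8,0,-10.8],"turn": [0,0,0],"gripper": 1},
  ],
)

```text
clock: 34.15
tcp_pos: [0.6255, 0.1818, 0.2678]
ee_rot: [180.0, -0.0, 97.6]
force: [4.1, 1.2, -4.1]
grip_width: 0.0357
gripper_force: 30.0
```

```bash
python3 - <<'E'
from plan import *
s=chk(); a=snap('side','s1')
for b in bars('side',im=a,box=(120,110,320,280),amin=30): print(*b)
E
```

```text
t34.1 [0.626 0.182 0.268] [180.   -0.   97.6] w0.036 gf30.0 F [ 4.1  1.2 -4.1]
[193.9 247.5] 95.0 [0.5849 0.1137] 124.7 [0.016 0.092]
[269.5 201.5] 57.0 [ 0.4687 -0.1473] 26.8 [0.035 0.03 ]
[211.5 200.5] 167.5 [ 0.6338 -0.0695] 119.6 [0.061 0.074]
[196.7 182.6] 385.0 [ 0.7185 -0.1196] 103.9 [0.151 0.078]
```

Request:
play_rows(
  series=[
    {"translation": [-0.4,0,-0.6],"turn": [0,0,0],"gripper": 1},
    {"translation": [-0.8,0,-1.2],"turn": [0,0,0],"gripper": 1},
    {"translation": [-1.2,0,-1.8],"turn": [0,0,0],"gripper": 1},
    {"translation": [-1.6,0,-2.4],"turn": [0,0,0],"gripper": 1},
    {"translation": [-2,0,-2.9],"turn": [0,0,0],"gripper": 1},
    {"translation": [-2.5,0,-3.5],"turn": [0,0,0],"gripper": 1},
    {"translation": [-3,0,-4.1],"turn": [0,0,0],"gripper": 1},
    {"translation": [-3.4,0,-4.6],"turn": [0,0,0],"gripper": 1},
    {"translation": [-3.9,0,-5.1],"turn": [0,0,0],"gripper": 1},
    {"translation": [-4.4,0,-5.6],"turn": [0,0,0],"gripper": 1},
    {"translation": [-4.4,0,-5.6],"turn": [0,0,0],"gripper": 1},
    {"translation": [-4.4,0,-5.6],"turn": [0,0,0],"gripper": 1},
  ],
)

```text
clock: 35.4
tcp_pos: [0.6315, 0.1389, 0.3228]
ee_rot: [180.0, -0.1, 97.6]
force: [5.2, 1.6, -2.5]
grip_width: 0.0353
gripper_force: 30.0
```

Request:
play_rows(
  series=[
    {"translation": [0,0,0],"turn": [0,0,0],"gripper": 1},
    {"translation": [0,0,0],"turn": [0,0,0],"gripper": 1},
    {"translation": [0,0,0],"turn": [0,0,0],"gripper": 1},
    {"translation": [0,0,0],"turn": [0,0,0],"gripper": 1},
    {"translation": [0,0,0],"turn": [0,0,0],"gripper": 1},
  ],
)

```text
clock: 35.9
tcp_pos: [0.6315, 0.1391, 0.3226]
ee_rot: [180.0, -0.1, 97.7]
force: [6.4, 2.5, -2.0]
grip_width: 0.0359
gripper_force: 30.0
```

```bash
python3 - <<'E'
from plan import *
s=chk(); a=snap('side','s2');t=snap('top','t2')
w=np.hstack([cv2.resize(a[100:300,120:320],(400,400)),cv2.resize(t[80:220,190:350],(400,400))])
cv2.imwrite('pics/m2.png',w[:,:,::-1])
E
```

```text
t35.9 [0.631 0.139 0.323] [ 1.80e+02 -1.00e-01  9.77e+01] w0.036 gf30.0 F [ 6.4  2.5 -2. ]
```

View pics/m2.png

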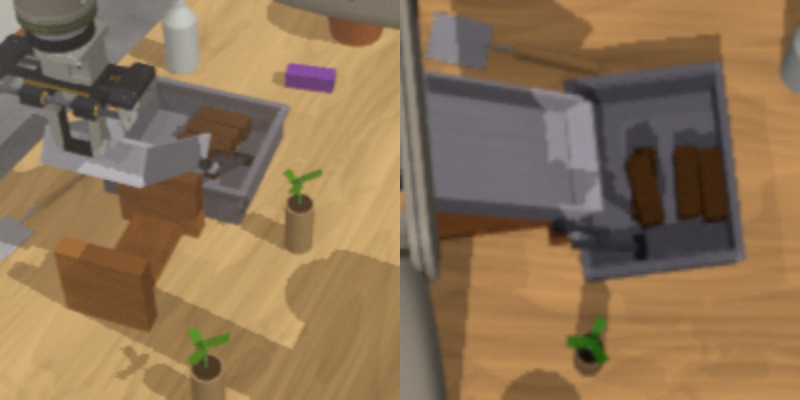

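The tray is empty. At least three bars show in the tub, and the fourth may be underneath. I'm lowering the tray and will check again.

Request:
play_rows(
  series=[
    {"translation": [1,0,1],"turn": [0,0,0],"gripper": 1},
    {"translation": [1.9,0,2.1],"turn": [0,0,0],"gripper": 1},
    {"translation": [2.8,0,3.2],"turn": [0,0,0],"gripper": 1},
    {"translation": [3.6,0,4.4],"turn": [0,0,0],"gripper": 1},
    {"translation": [4.4,0,5.6],"turn": [0,0,0],"gripper": 1},
    {"translation": [5.1,0,6.9],"turn": [0,0,0],"gripper": 1},
    {"translation": [6.3,0,9.5],"turn": [0,0,0],"gripper": 1},
    {"translation": [7.3,0,12.2],"turn": [0,0,0],"gripper": 1},
    {"translation": [7.7,0,13.6],"turn": [0,0,0],"gripper": 1},
    {"translation": [8,0,15],"turn": [0,0,0],"gripper": 1},
    {"translation": [8.2,0,16.2],"turn": [0,0,0],"gripper": 1},
    {"translation": [8.2,0,16.2],"turn": [0,0,0],"gripper": 1},
  ],
)

```text
clock: 37.2
tcp_pos: [0.62, 0.2212, 0.1609]
ee_rot: [180.0, -0.1, 97.7]
force: [5.3, 1.3, -2.7]
grip_width: 0.0357
gripper_force: 30.0
```

Request:
play_rows(
  series=[
    {"translation": [0,0,0],"turn": [0,0,0],"gripper": 0.45},
    {"translation": [0,0,0],"turn": [0,0,0],"gripper": 0.45},
    {"translation": [0,0,0],"turn": [0,0,0],"gripper": 0.3},
    {"translation": [0,0,0],"turn": [0,0,0],"gripper": 0.3},
    {"translation": [0,0,-4],"turn": [0,0,0],"gripper": 0.3},
    {"translation": [0,0,-9],"turn": [0,0,0],"gripper": 0.3},
    {"translation": [0,0,-14],"turn": [0,0,0],"gripper": 0.3},
    {"translation": [-5,-2,-18],"turn": [0,0,0],"gripper": 0.3},
    {"translation": [-10,-4,-18],"turn": [0,0,0],"gripper": 0.3},
    {"translation": [-15,-6,-18],"turn": [0,0,0],"gripper": 0.3},
    {"translation": [-20,-8,-18],"turn": [0,0,0],"gripper": 0.3},
    {"translation": [-25,-8,-18],"turn": [0,0,0],"gripper": 0.3},
  ],
)

```text
clock: 38.4
tcp_pos: [0.5727, -0.0149, 0.3413]
ee_rot: [180.0, -0.1, 97.7]
force: [0.2, 0.5, -0.1]
grip_width: 0.0649
gripper_force: 0.0
```

```bash
python3 - <<'E'
from plan import *
s=chk(); k=sp((-96,-114,130),P)+[.001,.001,0]; print(k)
plan([((*k[:2],.36),YAW+90,0.3)],s)
E
```

```text
t38.4 [ 0.573 -0.015  0.341] [ 1.80e+02 -1.00e-01  9.77e+01] w0.065 gf0.0 F [ 0.2  0.5 -0.1]
[ 0.57935788 -0.19004618  0.13      ]
T [-17.4, -1.7, -1.9] R [0.0, -0.1, 0.1] g 0.3 n 3.5
```

Request:
play_rows(
  series=[
    {"translation": [-5,-1,-2],"turn": [0,0,0],"gripper": 0.3},
    {"translation": [-10,-1.7,-2],"turn": [0,0,0],"gripper": 0.3},
    {"translation": [-15,-1.7,-2],"turn": [0,0,0],"gripper": 0.3},
    {"translation": [-17.4,-1.7,-2],"turn": [0,0,0],"gripper": 0.3},
    {"translation": [-17.4,-1.7,-2],"turn": [0,0,0],"gripper": 0.3},
    {"translation": [-17.4,-1.7,-2],"turn": [0,0,0],"gripper": 0.3},
  ],
)

```text
clock: 39.0
tcp_pos: [0.58, -0.1887, 0.3598]
ee_rot: [-179.9, -0.1, 97.6]
force: [0.8, -0.3, 0.4]
grip_width: 0.0651
gripper_force: 0.0
```

```bash
python3 - <<'E'
from plan import *
s=chk(); im=snap('wrist','w12'); t=snap('top','t6')
c,sn=np.cos(P[2]),np.sin(P[2])
def loc(w): d=np.array(w[:2])-P[:2]; return np.round([1000*(c*d[0]+sn*d[1]),1000*(-sn*d[0]+c*d[1])])
print('wrist')
for b in bars('wrist',.04,im,box=(200,0,460,245),amin=150,amax=60000,st=s): print(*b,loc(b[2]))
print('top')
for b in bars('top',.04,t,box=(130,80,360,260),amin=25,amax=2000): print(*b,loc(b[2]))
# knob
m=cv2.inRange(im,(0,0,0),(42,42,42)); m[235:]=0
n,l,st,cc=cv2.connectedComponentsWithStats(m)
for i in range(1,n):
    if st[i,4]>80: print(st[i],np.round(cc[i]),onz('wrist',*cc[i],.136,s),loc(onz('wrist',*cc[i],.136,s)))
E
```

```text
t39.0 [ 0.58  -0.189  0.36 ] [-1.799e+02 -1.000e-01  9.760e+01] w0.065 gf0.0 F [ 0.8 -0.3  0.4]
wrist
[305.2 209.1] 2212.5 [ 0.6717 -0.2541] 4.7 [0.075 0.096] [ -12. -189.]
[307.2 160.7] 1582.0 [ 0.6611 -0.176 ] 10.6 [0.105 0.046] [ -12. -110.]
top
[179.5 207. ] 57.5 [0.4264 0.2005] 3.1 [0.025 0.043] [-195.  294.]
[201.  167.5] 61.0 [0.571  0.1315] 91.6 [0.036 0.026] [-61. 207.]
[285.5 145.5] 215.5 [ 0.661  -0.1691] 0.9 [0.04 0.1 ] [ -11. -103.]
[242.  100.1] 26.0 [ 0.8283 -0.0066] 81.6 [0.012 0.046] [176.  36.]
[171.5  93.3] 44.0 [0.8474 0.2534] 127.3 [0.055 0.019] [230. 291.]
```

```bash
python3 - <<'E'
from plan import *
im=cv2.imread('pics/w12.png'); hsv=cv2.cvtColor(im,cv2.COLOR_BGR2HSV)
for v in range(132,236,3): print(v,''.join('%3d'%hsv[v,u,2] if hsv[v,u,1]>90 and hsv[v,u,0]<25 else '  .' for u in range(262,356,3)))
s=read_camera('side')
print(bars('side',.05,s,box=(170,110,330,230),amin=20,amax=3000))
for b in bars('top',.04,read_camera('top'),box=(130,80,440,330),amin=100,amax=2000): print(*b)
E
```

```text
132   .  .  .  .  .  .  .  .  .  .  .  .  .  .  .  .  .  .  .  .  .  .  .  .  .  .  .  .  .  .  .  .
135   .  .  .  .  .  .  .  .  .  .  .  .  .  .  .  .  .  .  .  .  .  .  .  .  .  .  .  .  .  .  .  .
138   .  .  .  .  .  .  .  .  .  .  .  .  .  .  .  .  .  .  .  .  .  .  .  .  .  .  .  .  .  .  .  .
141   .  .  .  .  .  .  .  .  .  .  .  .  .  .  .  .  .  .  .  .  .  .  .  .  .  .  .  .  .  .  .  .
144   .  .  .  .  .  .  .  .  .  .  .  .  .  .  .  .  .  .  .  .  .  .  .  .  .  .  .  .  .  .  .  .
147   .  .  .  .  .  .  .  . 64 63  .  .  .  .  .  .  .  . 62 61 66 69 79 83  .  .  .  .  .  .  .  .
150   .  .  .  .  .  .  .  . 74 84 73 59 50 48 62 69 73 79 85 84 87 84 85 89  .  .  .  .  .  .  .  .
153   .  .  .  .  .  .  .  . 60 49 55 56 65 85 85 87 89 86 84 85 86 85 87 84 76  .  .  .  .  .  .  .
156   .  .  .  . 66 69 79 83 85 68 62 61 72 83 88 89 89 88 85 84 87 87 89 85 80 57 54  .  .  .  .  .
159   .  .  .  . 80 89 91 85 86 64 69 62 81 88 82 88 89 87 84 86 89 88 88 86 80 65 61  .  .  .  .  .
162   .  .  .  . 82 86 91 87 81 61 60 60 67 88 89 87 87 85 88 84 85 82 91 84 87 66  .  .  
[... 2201 characters left out ...]
.  .  .  .  .  .  .  .  .  .  .
231   .  .  .  .  .  .  .  .  .  .  .  .  .  .  .  .  .  .  .  .  .  .  .  .  .  .  .  .  .  .  .  .
234   .  .  .  .  .  .  .  .  .  .  .  .  .  .  .  .  .  .  .  .  .  .  .  .  .  .  .  .  .  .  .  .
[(array([269.5, 201.5]), 55.0, array([ 0.4626, -0.1334]), np.float64(26.8), array([0.034, 0.03 ])), (array([217.5, 201. ]), 78.5, array([ 0.6076, -0.0635]), np.float64(119.6), array([0.022, 0.086])), (array([220.1, 168.3]), 93.0, array([ 0.6746, -0.1973]), np.float64(170.8), array([0.06 , 0.067]))]
[410.1 175.7] 128.0 [ 0.5623 -0.6139] 29.4 [0.035 0.092]
[425.5 164. ] 442.0 [ 0.607 -0.67 ] 177.8 [0.097 0.14 ]
[285.5 145.5] 213.5 [ 0.661  -0.1691] 0.9 [0.04 0.1 ]
```

The wrist data shows two bars side by side and two crossed and stacked, so all four are in the tub. I'm returning to the knob to unlatch.

Request:
play_rows(
  series=[
    {"translation": [0,0.1,5],"turn": [0,0,0],"gripper": 0.3},
    {"translation": [0,0.1,10],"turn": [0,0,0],"gripper": 0.4},
    {"translation": [0,0.1,14],"turn": [0,0,0],"gripper": 0.4},
    {"translation": [0,0.1,18],"turn": [0,0,0],"gripper": 0.4},
    {"translation": [0,0.1,21],"turn": [0,0,0],"gripper": 0.4},
    {"translation": [0,0.1,23],"turn": [0,0,0],"gripper": 0.4},
    {"translation": [0,0.1,24.4],"turn": [0,0,0],"gripper": 0.4},
    {"translation": [0,0.1,24.4],"turn": [0,0,0],"gripper": 0.4},
  ],
)

```text
clock: 40.0
tcp_pos: [0.5799, -0.1865, 0.1142]
ee_rot: [-179.8, -0.2, 97.7]
force: [0.6, -0.1, -0.0]
grip_width: 0.0556
gripper_force: 0.0
```

Request:
play_rows(
  series=[
    {"translation": [0,0,0],"turn": [0,0,0],"gripper": 1},
    {"translation": [0,0,0],"turn": [0,0,0],"gripper": 1},
    {"translation": [0,0,0],"turn": [0,0,0],"gripper": 1},
    {"translation": [0,0,0],"turn": [0,0,0],"gripper": 1},
    {"translation": [0,0,0],"turn": [0,0,0],"gripper": 1},
    {"translation": [0,0,0],"turn": [0,0,0],"gripper": 1},
    {"translation": [0,0,0],"turn": [0,0,0],"gripper": 1},
  ],
)

```text
clock: 40.7
tcp_pos: [0.5809, -0.1885, 0.1169]
ee_rot: [-180.0, -0.0, 97.6]
force: [-4.9, -2.8, 5.2]
grip_width: 0.0293
gripper_force: 30.0
```

Request:
play_rows(
  series=[
    {"translation": [0,0,0.6],"turn": [0,0,0],"gripper": 1},
    {"translation": [0.1,0,1.2],"turn": [0,0,0],"gripper": 1},
    {"translation": [0.1,0,1.7],"turn": [0,0,0],"gripper": 1},
    {"translation": [0.1,0,1.7],"turn": [0,0,0],"gripper": 1},
    {"translation": [0.1,-0.5,1.7],"turn": [0,0,0],"gripper": 1},
    {"translation": [0.1,-1,1.7],"turn": [0,0,0],"gripper": 1},
    {"translation": [0.1,-1.4,1.7],"turn": [0,0,0],"gripper": 1},
    {"translation": [0.1,-1.7,1.7],"turn": [0,0,0],"gripper": 1},
    {"translation": [0.1,-1.7,1.7],"turn": [0,0,0],"gripper": 1},
  ],
)

```text
clock: 41.6
tcp_pos: [0.5649, -0.1898, 0.1006]
ee_rot: [179.9, 0.0, 97.6]
force: [0.0, -1.8, 5.8]
grip_width: 0.0295
gripper_force: 30.0
```

Request:
play_rows(
  series=[
    {"translation": [-0.1,-0.1,-1],"turn": [0,0,0],"gripper": 1},
    {"translation": [-0.1,-0.1,-2.1],"turn": [0,0,0],"gripper": 1},
    {"translation": [0,-0.1,-3.2],"turn": [0,0,0],"gripper": 1},
    {"translation": [0.1,-0.1,-4.3],"turn": [0,0,0],"gripper": 1},
    {"translation": [0.8,-0.1,-6.4],"turn": [0,0,0],"gripper": 1},
    {"translation": [1.9,-0.1,-8.3],"turn": [0,0,0],"gripper": 1},
    {"translation": [3.3,-0.1,-9.9],"turn": [0,0,0],"gripper": 1},
    {"translation": [5.1,-0.1,-11.3],"turn": [0,0,0],"gripper": 1},
    {"translation": [7,-0.1,-12.2],"turn": [0,0,0],"gripper": 1},
    {"translation": [9.2,-0.1,-12.8],"turn": [0,0,0],"gripper": 1},
    {"translation": [10.8,-0.1,-12.9],"turn": [0,0,0],"gripper": 1},
    {"translation": [10.8,-0.1,-12.9],"turn": [0,0,0],"gripper": 1},
  ],
)

```text
clock: 42.8
tcp_pos: [0.5499, -0.0847, 0.2282]
ee_rot: [179.9, 0.3, 97.6]
force: [9.4, -16.5, -9.6]
grip_width: 0.0296
gripper_force: 30.0
```

Request:
play_rows(
  series=[
    {"translation": [0,0,0],"turn": [0,0,0],"gripper": 0.45},
    {"translation": [0,0,0],"turn": [0,0,0],"gripper": 0.45},
    {"translation": [0,0,0],"turn": [0,0,0],"gripper": 0.3},
    {"translation": [0,0,0],"turn": [0,0,0],"gripper": 0.3},
    {"translation": [0,0,0],"turn": [0,0,0],"gripper": 0.3},
    {"translation": [0,0,-4],"turn": [0,0,0],"gripper": 0.3},
    {"translation": [0,0,-9],"turn": [0,0,0],"gripper": 0.3},
    {"translation": [0,0,-12],"turn": [0,0,0],"gripper": 0.3},
    {"translation": [0,0,-14],"turn": [0,0,0],"gripper": 0.3},
    {"translation": [0,0,-14],"turn": [0,0,0],"gripper": 0.3},
  ],
)

```text
clock: 43.8
tcp_pos: [0.5501, -0.0828, 0.3725]
ee_rot: [179.7, 0.0, 97.7]
force: [0.2, 0.6, 0.2]
grip_width: 0.0653
gripper_force: 0.0
```

```bash
python3 - <<'E'
from plan import *
s=chk(); im=snap('wrist','w14'); old=cv2.imread('pics/w6.png')
m=cv2.inRange(im,(0,0,0),(48,48,48)); m[235:]=0
n,l,st,cc=cv2.connectedComponentsWithStats(m)
for i in range(1,n):
    if st[i,4]>80: print(st[i],np.round(cc[i]),onz('wrist',*cc[i],.243,s))
for b in bars('wrist',.04,im,box=(200,0,460,260),amin=150,amax=60000,st=s): print(*b)
E
```

```text
t43.8 [ 0.55  -0.083  0.372] [179.7   0.   97.7] w0.065 gf0.0 F [0.2 0.6 0.2]
[239 176  30  19 352] [255. 185.] [ 0.55093429 -0.07969593  0.243     ]
[311.  233.5] 1651.0 [ 0.6643 -0.194 ] 7.6 [0.103 0.092]
```

```bash
python3 - <<'E'
from plan import *
for b in bars('top',.04,box=(230,80,440,230),amin=100,amax=2000): print(*b)
print(finish_job())
E
```

```text
[410.1 175.7] 128.0 [ 0.5623 -0.6139] 29.4 [0.035 0.092]
[425.5 164. ] 609.5 [ 0.607 -0.67 ] 177.8 [0.097 0.14 ]
[290.  146.5] 130.5 [ 0.6577 -0.1854] 0.8 [0.036 0.086]
[310. 144.] 451.5 [ 0.669  -0.2572] 0.3 [0.072 0.097]
the job is handed in; nothing more can be done
None
```

I handed the job in at about 44 s: by my camera checks, all four bars are in the tub, the tray is level and the gate is sprung shut. I saw no seedling knocked over, and no verdict came back. I viewed 16 pictures, two over the limit of 14.

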